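# Put the seasonings back in their fitted organiser

## Robot

A 7-joint arm with a two-finger parallel gripper is mounted at the origin on a cart in front of the work surface, level with it; the furniture and walls round the work are solid. World frame = base frame: x ahead of the robot, y to its left, z up, the work surface at z = 0. Lengths are in mm, angles in rad, forces in N, time in s.
With the tool pointing down it reaches from about 400 to 875 mm from the base axis. Payload 4.4 kg.
Tool frame: the origin (TCP) lies at the very end of the fingers, on their centre line; the grasp point (between the pads) lies 19 mm behind it; x points along the fingers, y is the direction in which the jaws open and shut, and the axes are right-handed (so a half turn about x gives the same grasp; the last joint's range is limited). The gripper opens to 85 mm and grips with 20 to 120 N. Pads are 22 mm wide; open, the fingers measure 114 mm over their backs; the gripper's body (76 mm by 85 mm) begins 54 mm behind the grasp point. The pads swing forward as they close: fully open they stand 13 mm farther back than shut.
Start: joints at [-0.066, 0.628, 0.038, 1.517, -0.027, 0.996, -0.02], TCP at [650.014, 0.027, 231.313] pointing down, gripper open.
Joint ranges: [-3.06, 3.06], [-0.37, 2.12], [-1.25, 1.32], [0.18, 2.47], [-1.1, 4.24], [0.23, 1.98], [-2.94, 2.94]. Speed limits (rad/s): [2.57, 2.57, 3.14, 3.14, 3.14, 3.14, 3.14].

## Interface

Orientations are given as [roll, pitch, yaw] about the fixed x, y, z axes, in that order (R = Rz(yaw) Ry(pitch) Rx(roll)).
In Python, from rig import ctrl gives the robot as it stands.
- The arm moves only by the tool move_arm, never from a script. Its argument "deltas" is a list of rows, each a list of 6 numbers: the shift along the tool's x, y, z in m, then the turn, a rotation vector about the tool's x, y, z in degrees. A call has 1 to 5 rows; each row is the pose to reach, as a shift and turn from the pose measured when the call began, along the tool's axes at that moment; what a row does not reach only later rows make up. A row lasts 1/8 s, in which the tool goes at most 62.5 mm and 10.7 degrees, less where a joint would pass 70% of its speed; a pose out of reach is approached as far as the arm can. A call with a gripper value outside its range is refused whole. "fingers" is the opening, from 0 (shut) to 1 (fully open), set as the call begins (left out, the last holds). The fingers move at their own pace and stop on an object; "force" is the grip in N (left out, the last holds). Time passes only in rows, so rows that repeat a pose let the fingers close. It gives the time, the measured TCP pose, the force and the opening at its end, in the units of the state.
- ctrl.get_state(): the state, without advancing time (a new reading comes with each control period).
- ctrl.get_image(name): name is "scene" or "side" or "wrist"; returns the picture (420x560x3 uint8, red, green, blue); there is no depth.
- ctrl.get_calibration(name): a dict with "camera_matrix" (3x3 intrinsics, pixels), "dist_coeffs" ([k1, k2, p1, p2, k3] as OpenCV has them; the pictures are not rectified), "eye" and "attitude" of the camera in the world. Camera axes: x right, y down, z forward; pixel columns grow to the right and rows downward; lengths in mm; the calibration is good to about 2 mm. A picture is of the moment at which its call begins: read the wrist's pose just before it. get_calibration takes no time and is no camera call; for the wrist camera it gives the pose at the moment of the call.
- ctrl.job_done(): hands the job in, once; it reports no verdict.
The state is a dict: "t": time; "q": joint angles; "qd": joint speeds; "tau": joint torques, N m; "eef_pos": TCP position; "tcp_rot": TCP orientation; "wrist_force": force on the tool from outside, world axes, zero at the start; "wrist_torque": the same for the moment, N m; "finger_gap": finger opening in mm.
Only numpy, scipy, OpenCV 4.12 (cv2) and the standard library are available. Lean on these libraries where they do the work, as an engineer would, in place of code of your own. Each camera call takes 0.05 s, during which the arm holds its last target.

## Task

Clear the seasoning containers standing in the group on the open worktop into the wooden organiser tray: stand the two slim spice jars, the small tin and the mustard jar each fully down in the pocket that fits it (one spice jar in each of the two narrow pockets, either way round, the tin in the middle-sized pocket, the mustard jar in the wide one). Keep them upright on the way, leave the drinking glass and the mug in the group where they stand, and ignore the similar jars, tin and mug stored in the far right corner beyond the scissors and garlic.

Things in the scene. Friction and masses are not known exactly. Their poses are not given: they have to be found in the camera images.
- spice_jar_green: slim spice jar of glass with a green cap, round, 46 mm wide, 106 mm high, 0.11 kg or so, standing in the group ahead of the robot; the straight cap at the top (from 87 mm up) is a good grip. Origin: centre of the underside, z up the jar
- spice_jar_white: slim spice jar of glass with a whitish cap, round, 44 mm wide, 109 mm high, 0.11 kg or so, standing in the group ahead of the robot; the straight cap at the top (from 88 mm up) is a good grip. Origin: centre of the underside, z up the jar
- tin: small food tin, cream and red, plain round cylinder 57 mm wide, 72 mm high, about 0.18 kg, standing in the group ahead of the robot. Origin: centre of the underside, z up the tin
- mustard_jar: stout glass jar of yellow mustard with a silver-grey screw lid, round, body 70 mm wide (solid body 68), 102 mm high, lid 66 mm wide in the top 11 mm, 0.5 kg or so, standing in the group ahead of the robot (not the one in the far corner). Origin: centre of the underside, z up the jar
- holder_narrow_1: one of two holders with a narrow pocket: fixed light-wood block 102x102x32 mm, one of four set two by two in a wooden tray (224 mm square, rim 24 mm, may stand askew, low handles on two sides). Origin: centre of its underside, 6 mm over the worktop; z up. Central round pocket 57 mm wide, mouth flared to 66 mm over the top 12 mm; pocket floor 6 mm above the origin, 26 mm below the top
- holder_narrow_2: the other holder with a narrow pocket: fixed light-wood block 102x102x32 mm, one of four set two by two in a wooden tray (224 mm square, rim 24 mm, may stand askew, low handles on two sides). Origin: centre of its underside, 6 mm over the worktop; z up. Central round pocket 57 mm wide, mouth flared to 66 mm over the top 12 mm; pocket floor 6 mm above the origin, 26 mm below the top
- holder_medium: holder with the middle-sized pocket (for the tin): fixed light-wood block 102x102x32 mm, one of four set two by two in a wooden tray (224 mm square, rim 24 mm, may stand askew, low handles on two sides). Origin: centre of its underside, 6 mm over the worktop; z up. Central round pocket 68 mm wide, mouth flared to 77 mm over the top 12 mm; pocket floor 6 mm above the origin, 26 mm below the top
- holder_wide: holder with the wide pocket (for the mustard jar): fixed light-wood block 102x102x32 mm, one of four set two by two in a wooden tray (224 mm square, rim 24 mm, may stand askew, low handles on two sides). Origin: centre of its underside, 6 mm over the worktop; z up. Central round pocket 81 mm wide, mouth flared to 90 mm over the top 12 mm; pocket floor 6 mm above the origin, 26 mm below the top
- drinking_glass: bystander, not to be moved: empty clear drinking glass, 81 mm wide, 103 mm high. Origin: centre of the underside
- mug: bystander, not to be moved: green and white mug, 78 mm wide plus a handle on one side (109 mm in all), 101 mm high. Origin: on the underside, at the centre of the outline with the handle; the handle points to -y, the cup's axis lies 15 mm to +y

How it is judged (in metres and radians):
At the end, for the whole second after the job is handed in: A spice jar stands in each narrow pocket, the tin in the middle-sized, the mustard jar in the wide one: underside within 4 mm of the pocket floor, within 9 mm of its centre, tilt under 0.12 rad, at rest; glass and mug within 30 mm of their places, tilt under 0.35 rad ((((horizontal distance between spice_jar_green and holder_narrow_1 below 0.009 m and z of spice_jar_green in the frame of holder_narrow_1 between 0.002 and 0.01 m and angle between spice_jar_green's own z axis and vertical below 0.12 rad) and (horizontal distance between spice_jar_white and holder_narrow_2 below 0.009 m and z of spice_jar_white in the frame of holder_narrow_2 between 0.002 and 0.01 m and angle between spice_jar_white's own z axis and vertical below 0.12 rad)) or ((horizontal distance between spice_jar_green and holder_narrow_2 below 0.009 m and z of spice_jar_green in the frame of holder_narrow_2 between 0.002 and 0.01 m and angle between spice_jar_green's own z axis and vertical below 0.12 rad) and (horizontal distance between spice_jar_white and holder_narrow_1 below 0.009 m and z of spice_jar_white in the frame of holder_narrow_1 between 0.002 and 0.01 m and angle between spice_jar_white's own z axis and vertical below 0.12 rad))) and horizontal distance between tin and holder_medium below 0.009 m and z of tin in the frame of holder_medium between 0.002 and 0.01 m and angle between each of tin, mustard_jar's own z axis and vertical below 0.12 rad and horizontal distance between mustard_jar and holder_wide below 0.009 m and z of mustard_jar in the frame of holder_wide between 0.002 and 0.01 m and linear speed of each of spice_jar_green, spice_jar_white, tin, mustard_jar below 0.02 m/s and not (distance of drinking_glass from where it was at the start of the episode above 0.03 m or angle between drinking_glass's own z axis and vertical above 0.35 rad) and not (distance of mug from where it was at the start of the episode above 0.03 m or angle between mug's own z axis and vertical above 0.35 rad)); the robot touches nothing.
It fails at once if the drinking glass was moved more than 30 mm or tipped (distance of drinking_glass from where it was at the start of the episode above 0.03 m or angle between drinking_glass's own z axis and vertical above 0.35 rad).
It fails at once if the mug was moved more than 30 mm or tipped (distance of mug from where it was at the start of the episode above 0.03 m or angle between mug's own z axis and vertical above 0.35 rad).
It fails at once if a container was tipped over (more than 0.7 rad) (angle between any of spice_jar_green, spice_jar_white, tin, mustard_jar's own z axis and vertical above 0.7 rad).
It also fails if it takes over 120 s, if anything falls off the work surface, if the arm or the gripper's body presses on something with over 40 N, if the wrist force passes 120 N, or if a joint passes its speed limit or range.

## Working session

There is one attempt and no reset: what is moved stays moved. The work goes in short steps, Python scripts to look and compute and a tool call to move; the robot and the scene stay as the last step left them, time stands still between calls to the robot, and variables do not carry over. Pictures are saved under pics/ and viewed, and the job is handed in when it is done.

Besides the shell and the picture viewer there is one more tool, called after ">>>" as name([rows], argument=value, ...), one row to a line, values as JSON. move_arm: Moves the arm, as the interface text tells. Its arguments: {"type":"object","properties":{"deltas":{"type":"array","items":{"type":"array","items":{"type":"number"}}},"fingers":{"type":"number"},"force":{"type":"number"}},"required":["deltas"]}

```bash
ls; mkdir -p pics; python3 - <<'E'
from rig import ctrl
import cv2
print(ctrl.get_state())
for n in ["scene","side","wrist"]:
    print(n,ctrl.get_calibration(n))
    im=ctrl.get_image(n); cv2.imwrite(f"pics/{n}0.png",im[:,:,::-1])
E
```

```text
pics
{'t': 0.0, 'q': array([-0.06579388,  0.629317  ,  0.03842058,  1.51839236, -0.02700536,
        0.99626202, -0.01999463]), 'qd': array([ 9.55182276e-04, -7.62740063e-05, -3.02024297e-04,  1.66248937e-03,
        8.39052738e-04, -1.60420073e-04,  1.84063464e-04]), 'tau': array([-1.11932164e-03, -5.63405585e+01,  1.22606792e+00, -1.93450052e+01,
        1.09587883e-02,  1.05136272e-02, -8.84369996e-06]), 'eef_pos': array([6.49376503e+02, 3.88606305e-02, 2.30399765e+02]), 'tcp_rot': array([-1.56741515,  1.5689348 , -3.13819841]), 'wrist_force': array([ 0.0282134 , -0.92297719, -0.47733662]), 'wrist_torque': array([ 0.06205907, -0.02596851, -0.01508273]), 'finger_gap': 85.34873798460845}
scene {'camera_matrix': array([[479.67089684,   0.        , 281.13508174],
       [  0.        , 479.67089684, 209.2408417 ],
       [  0.        ,   0.        ,   1.        ]]), 'dist_coeffs': array([-0.09264174,  0.        ,  0.        ,  0.        ,  0.        ]), 'eye': array([-286.37965485,  943.52766915,  653.44464808]), 'attitude': array([-2.01700948,  0.00562504, -2.45094314])}
side {'camera_matrix': array([[481.71025937,   0.        , 283.34546506],
       [  0.        , 481.71025937, 210.1718651 ],
       [  0.        ,   0.        ,   1.        ]]), 'dist_coeffs': array([-0.16984112,  0.        ,  0.        ,  0.        ,  0.        ]), 'eye': array([-71.59137955, 850.41269283, 859.93086906]), 'attitude': array([-2.2286141 , -0.00271017, -2.53197745])}
wrist {'camera_matrix': array([[353.89770664,   0.        , 283.19712173],
       [  0.        , 353.89770664, 215.37388137],
       [  0.        ,   0.        ,   1.        ]]), 'dist_coeffs': array([0.02615573, 0.        , 0.        , 0.        , 0.        ]), 'eye': array([650.09693218,  78.18066629, 373.21069805]), 'attitude': array([ 2.83060825e+00,  2.02926538e-03, -7.22747054e-04])}
```

View pics/scene0.png

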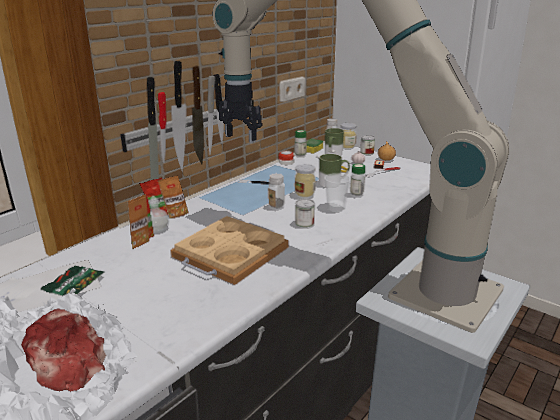

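View pics/side0.png

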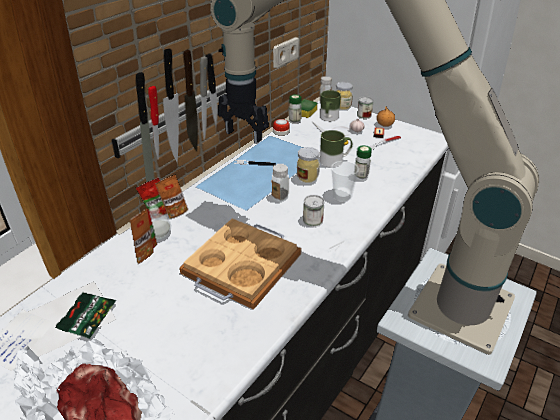

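View pics/wrist0.png

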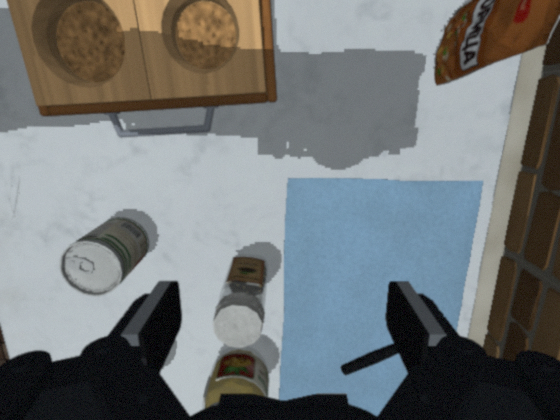

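The scene and side views show the tray at about (235,262) in the side view. The group is white jar (280,182), mustard (307,165), tin (313,211), glass (343,180), green jar (362,162) and mug (335,148). The wrist view shows the tin top (92,268), the white cap (238,322) and two pockets.

```bash
cat > h.py <<'E'
import numpy as np, cv2
from scipy.spatial.transform import Rotation as R
def cal(c):
    return c["camera_matrix"],c["dist_coeffs"],np.array(c["eye"]),R.from_euler('xyz',c["attitude"]).as_matrix()
def ray(c,uv):
    K,D,e,A=cal(c)
    p=cv2.undistortPoints(np.array(uv,float).reshape(-1,1,2),K,D).reshape(-1,2)
    d=np.c_[p,np.ones(len(p))]@A.T
    return e,d
def plane(c,uv,z):
    e,d=ray(c,uv); s=(z-e[2])/d[:,2]; return e+d*s[:,None]
def proj(c,P):
    K,D,e,A=cal(c)
    q=(np.array(P,float).reshape(-1,3)-e)@A
    return cv2.projectPoints(q,np.zeros(3),np.zeros(3),K,D)[0].reshape(-1,2)
def ell(mask):
    cs,_=cv2.findContours(mask.astype(np.uint8),cv2.RETR_EXTERNAL,cv2.CHAIN_APPROX_NONE)
    return sorted(cs,key=cv2.contourArea,reverse=True)
E
python3 - <<'E'
import cv2
im=cv2.imread('pics/side0.png')
cv2.imwrite('pics/side0a.png',cv2.resize(im[130:310,170:400],None,fx=3.4,fy=3.3,interpolation=cv2.INTER_CUBIC))
im=cv2.imread('pics/scene0.png')
cv2.imwrite('pics/scene0a.png',cv2.resize(im[130:290,160:390],None,fx=3.4,fy=3.4,interpolation=cv2.INTER_CUBIC))
E
```

```text
(no output)
```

View pics/side0a.png

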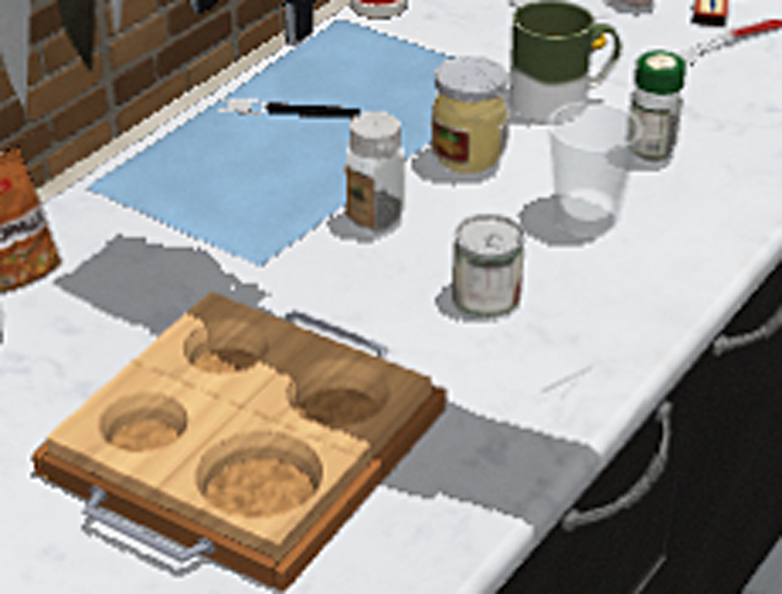

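View pics/scene0a.png

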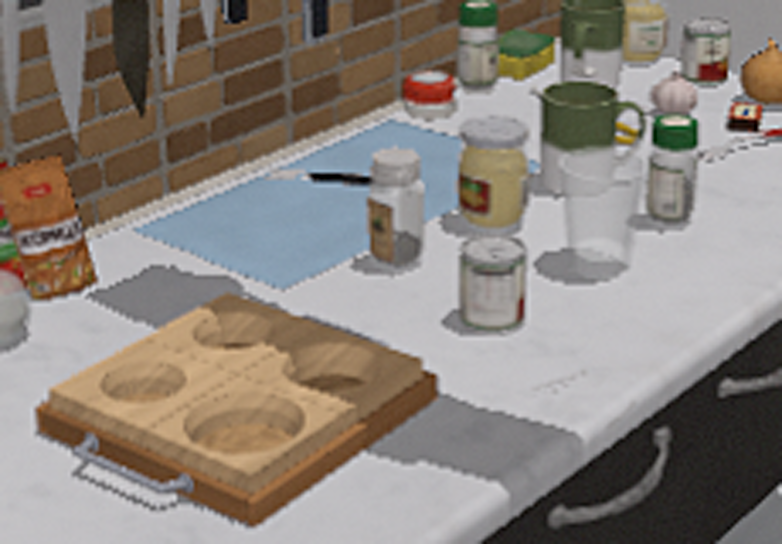

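```bash
python3 - <<'E'
from rig import ctrl
from h import *
cs=ctrl.get_calibration("side"); cc=ctrl.get_calibration("scene"); cw=ctrl.get_calibration("wrist")
S=dict(white=(376,124,109),mustard=(472,75,102),tin=(489,232,72),glass=(590,115,103),green=(660,60,106),mug=(557,15,101),nA=(226,345,38),nB=(145,423,38),med=(338,393,38),wide=(260,475,38),corner1=(207,295,38),corner2=(443,392,24),corner3=(277,585,24),c4=(35,462,24))
for k,(x,y,z) in S.items(): print('side',k,plane(cs,[(170+x/3.4,130+y/3.3)],z)[0].round(0))
S=dict(white=(397,160,109),mustard=(494,130,102),tin=(493,253,72),glass=(602,163,103),green=(674,127,106),mug=(590,92,101),nA=(240,330,38),nB=(143,382,38),med=(332,365,38),wide=(245,427,38))
for k,(x,y,z) in S.items(): print('scene',k,plane(cc,[(160+x/3.4,130+y/3.4)],z)[0].round(0))
for k,u,v,z in [('white',238,325,109),('tin',92,268,72),('pocket1',90,40,38),('pocket2',206,34,38)]:
    print('wrist',k,plane(cw,[(u,v)],z)[0].round(0))
E
```

```text
side white [ 605. -108.  109.]
side mustard [ 589. -235.  102.]
side tin [467. -72.  72.]
side glass [ 468. -235.  103.]
side green [ 461. -353.  106.]
side mug [ 585. -382.  101.]
side nA [576. 133.  38.]
side nB [568. 238.  38.]
side med [472. 129.  38.]
side wide [465. 232.  38.]
side corner1 [629.  93.  38.]
side corner2 [417.  70.  24.]
side corner3 [399. 298.  24.]
side c4 [616. 306.  24.]
scene white [597. -99. 109.]
scene mustard [ 586. -230.  102.]
scene tin [458. -59.  72.]
scene glass [ 457. -222.  103.]
scene green [ 451. -336.  106.]
scene mug [ 577. -381.  101.]
scene nA [572. 130.  38.]
scene nB [569. 238.  38.]
scene med [474. 126.  38.]
scene wide [461. 236.  38.]
wrist white [ 610. -107.  109.]
wrist tin [471. -70.  72.]
wrist pocket1 [486. 127.  38.]
wrist pocket2 [584. 132.  38.]
```

Scene, side and wrist agree to about 10 mm, and the group is spaced more than 100 mm apart. I'll refine with near-overhead wrist views next, so I need the tool axes first.

```bash
cat >> h.py <<'E'
def tool(s): return R.from_euler('xyz',s["tcp_rot"]).as_matrix()
def delta(s,target,down=True,jawyaw=None):
    """row (m, deg) to reach TCP target (mm) with tool straight down; jawyaw = world angle of tool y (deg)"""
    T=tool(s); x=np.array([0,0,-1.]); 
    if jawyaw is None:
        y=T[:,1]*[1,1,0]; y/=np.linalg.norm(y)
    else: y=np.array([np.cos(np.radians(jawyaw)),np.sin(np.radians(jawyaw)),0])
    if y@T[:,1]<0: y=-y
    G=np.c_[x,y,np.cross(x,y)]
    d=T.T@(np.array(target,float)-s["eef_pos"])/1000
    rv=np.degrees(R.from_matrix(T.T@G).as_rotvec())
    return d.round(4).tolist()+rv.round(2).tolist()
E
python3 - <<'E'
from rig import ctrl
from h import *
s=ctrl.get_state(); print(tool(s).round(3)); print(delta(s,(540,-150,300),jawyaw=0))
E
```

```text
[[-0.001  1.     0.   ]
 [ 0.     0.    -1.   ]
 [-1.    -0.001 -0.   ]]
[-0.0693, -0.1096, 0.1501, 0.0, -0.0, 0.08]
```

>>> move_arm([
  [-0.035,-0.055,0.06,0,0,0],
  [-0.07,-0.11,0.12,0,0,0],
  [-0.07,-0.11,0.15,0,0,0],
  [-0.07,-0.11,0.15,0,0,0],
], fingers=1, force=40)

```text
t: 0.65
eef_pos: [537.7, -155.2, 302.2]
tcp_rot: [-0.121, 1.568, -1.699]
wrist_force: [0.6, 0.2, -0.0]
finger_gap: 85.1
```

```bash
cat > look.py <<'E'
import sys,pickle,cv2
from rig import ctrl
n=sys.argv[1]; s=ctrl.get_state(); c=ctrl.get_calibration("wrist"); im=ctrl.get_image("wrist")
cv2.imwrite(f"pics/{n}.png",im[:,:,::-1]); pickle.dump((s,c),open(f"pics/{n}.pkl","wb"))
print(s["t"],s["eef_pos"].round(1),s["tcp_rot"].round(4),s["finger_gap"],c["eye"].round(1),c["attitude"].round(4),s["qd"].round(3))
E
python3 look.py w2
```

```text
0.65 [ 537.7 -155.2  302.2] [-0.1207  1.5677 -1.6988] 85.09417621029068 [538.7 -76.6 444.7] [ 2.8276e+00  7.0000e-04 -8.1000e-03] [ 0.117 -0.025 -0.048  0.001 -0.045  0.033  0.162]
```

View pics/w2.png

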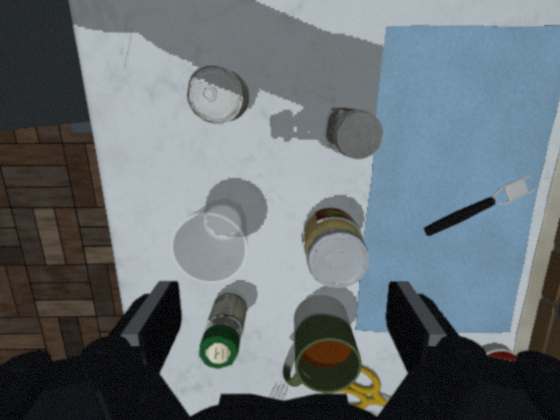

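```bash
python3 - <<'E'
import cv2
im=cv2.imread('pics/w2.png')
a=cv2.resize(im[50:180,170:400],None,fx=3.4,fy=3.4,interpolation=cv2.INTER_CUBIC)
cv2.imwrite('pics/w2a.png',a)
a=cv2.resize(im[190:400,160:390],None,fx=2.8,fy=2.8,interpolation=cv2.INTER_CUBIC)
cv2.imwrite('pics/w2b.png',a)
import pickle; from h import *
s,c=pickle.load(open('pics/w2.pkl','rb'))
for k,u,v,z in [('tin',215,94,72),('white',357,134,109),('must',338,259,102),('green',218,347,106),('glass',208,246,103),('mug',328,362,101)]:
    print(k,plane(c,[(u,v)],z)[0].round(1))
E
```

```text
tin [470.8 -70.4  72. ]
white [ 606.6 -106.9  109. ]
must [ 595.3 -236.9  102. ]
green [ 462.1 -343.6  106. ]
glass [ 458.9 -220.5  103. ]
mug [ 588.7 -369.5  101. ]
```

View pics/w2a.png

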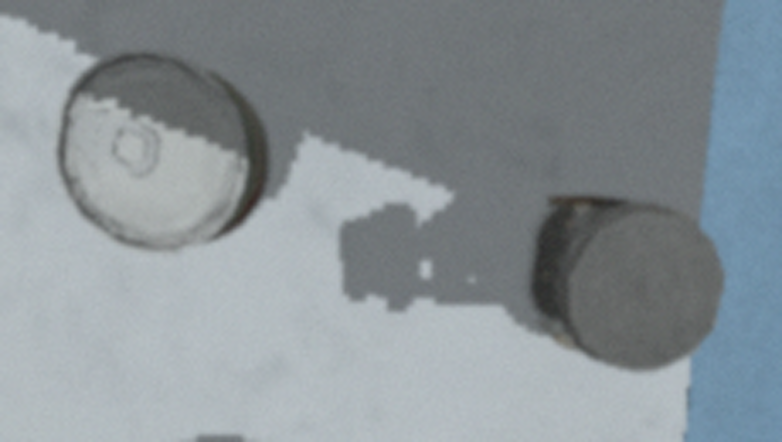

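View pics/w2b.png

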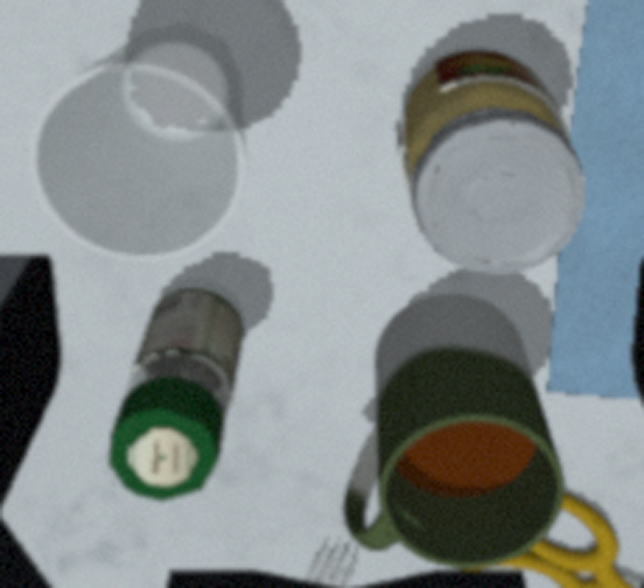

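```bash
python3 - <<'E'
import pickle; from h import *
s,c=pickle.load(open('pics/w2.pkl','rb'))
for k,u,v,z in [('tin',215,94.1,72),('white',359.7,134.4,109),('must',338.2,258.6,102),('green',218.5,352,106),('glass',209.3,246.8,103),('mug',328.2,365,101)]:
    print(k,plane(c,[(u,v)],z)[0].round(1))
from rig import ctrl
print(ctrl.get_state()['eef_pos'])
E
```

```text
tin [470.8 -70.5  72. ]
white [ 609.1 -107.3  109. ]
must [ 595.5 -236.5  102. ]
green [ 462.2 -350.4  106. ]
glass [ 460.2 -221.4  103. ]
mug [ 589.1 -373.7  101. ]
[ 537.99327051 -154.52053978  301.99337243]
```

The wrist view gives white cap (360,134), tin (215,94), mustard lid (338,259), green cap (218,352), glass (209,247) and mug (328,365). The positions agree with the side view to about 5 mm. Next is the tray.

>>> move_arm([
  [0,0,-0.055,0,0,0],
  [0,0,-0.11,0,0,0],
  [0,0,-0.17,0,0,0],
  [0,0,-0.225,0,0,0],
  [0,0,-0.27,0,0,0],
])

```text
t: 1.32
eef_pos: [539.0, 120.4, 300.6]
tcp_rot: [-1.127, 1.569, -2.7]
wrist_force: [-0.5, 0.7, -0.2]
finger_gap: 85.5
```

>>> move_arm([
  [0,0,-0.02,0,0,0],
  [0,0,-0.02,0,0,0],
])

```text
t: 1.58
eef_pos: [538.1, 144.9, 299.6]
tcp_rot: [-1.781, 1.567, 2.937]
wrist_force: [-0.4, -0.2, 0.8]
finger_gap: 85.5
```

```bash
python3 look.py w3; python3 - <<'E'
import cv2
im=cv2.imread('pics/w3.png')
cv2.imwrite('pics/w3a.png',cv2.resize(im[60:300,120:400],None,fx=2.5,fy=2.5,interpolation=cv2.INTER_CUBIC))
E
```

```text
1.575 [538.1 144.9 299.6] [-1.7805  1.5671  2.937 ] 85.4729091149578 [538.6 222.9 442.4] [2.8314 0.004  0.0044] [ 0.046 -0.011  0.055  0.014  0.024  0.007  0.015]
```

View pics/w3.png

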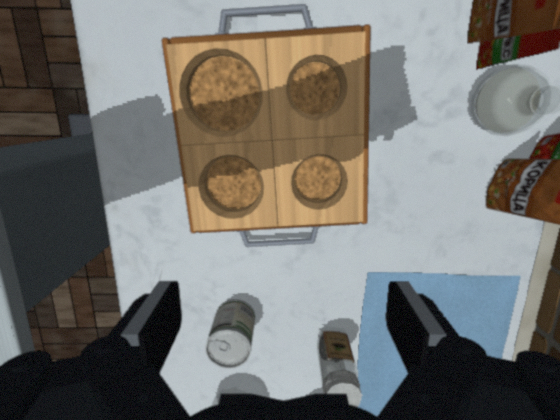

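View pics/w3a.png

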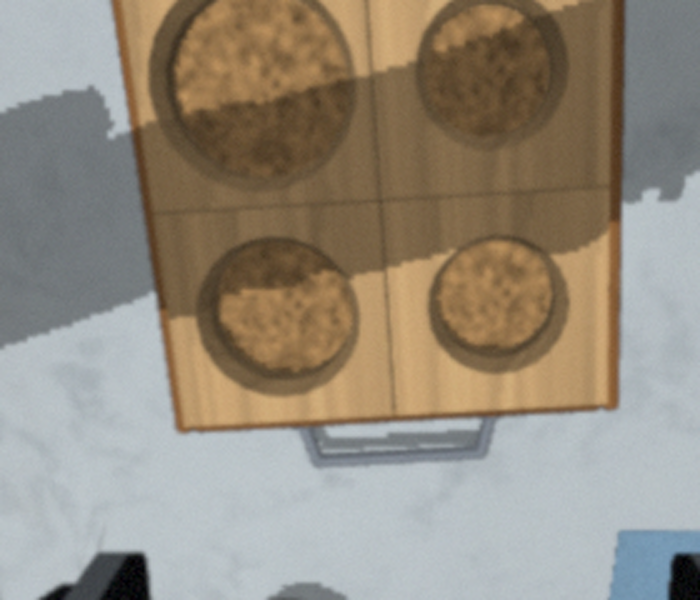

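```bash
python3 - <<'E'
import pickle; from h import *
s,c=pickle.load(open('pics/w3.pkl','rb'))
im=cv2.imread('pics/w3.png')
uv=[(221,92.5),(316.8,89),(231,186.4),(319.6,181.4)]
P=plane(c,uv,38)[:,:2]; X=plane(c,[(272.4,140)],38)[0]
print(P.round(1).tolist(),X.round(1), 'mean',P.mean(0).round(1))
print('ctr from corners',)
for u,v in [(163,40),(370,27),(191,231),(367,222)]: print(plane(c,[(u,v)],24)[0].round(1))
u=np.array([(-1,1),(1,1),(-1,-1),(1,-1)])*51.0
m=P.mean(0); H=u.T@(P-m); a=np.arctan2(H[0,1]-H[1,0],H[0,0]+H[1,1]); print('ang',np.degrees(a))
Rm=np.array([[np.cos(a),-np.sin(a)],[np.sin(a),np.cos(a)]])
F=u@Rm.T+m; print(F.round(1).tolist()); 
# draw circles
for f,r in zip(F,(45,33,38.5,33)):
    t=np.linspace(0,2*np.pi,60); q=proj(c,np.c_[f[0]+r*np.cos(t),f[1]+r*np.sin(t),np.full(60,38)])
    cv2.polylines(im,[q.round().astype(int)],True,(255,0,255),1)
cv2.imwrite('pics/w3c.png',cv2.resize(im[20:260,140:400],None,fx=2.5,fy=2.5))
E
```

```text
[[470.0, 231.8], [573.0, 235.8], [476.4, 128.5], [579.7, 135.0]] [525.1 182.   38. ] mean [524.8 182.8]
ctr from corners
[408.8 284.   24. ]
[627.9 297.3  24. ]
[421.6  67.5  24. ]
[642.   80.7  24. ]
ang 3.3003209209197593
[[470.9, 230.8], [572.8, 236.6], [476.8, 128.9], [578.6, 134.8]]
```

View pics/w3c.png

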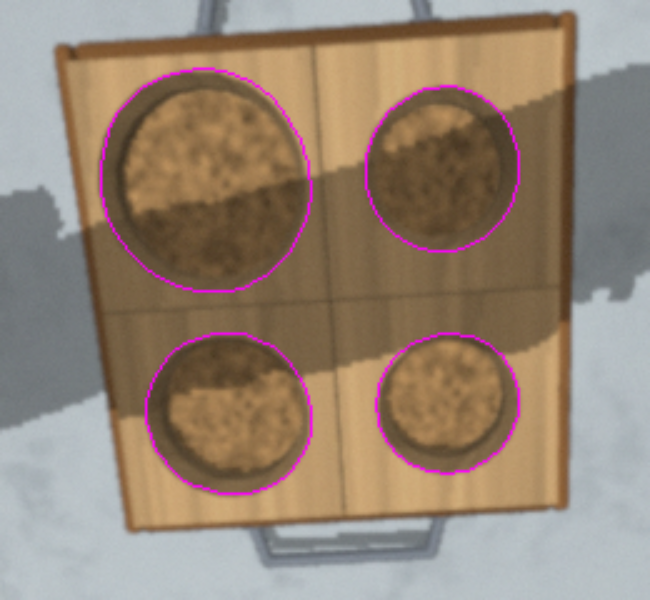

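The pocket fit matches the mouths, with the tray turned about 3.3° and centred at (525,182.5). I'll go to the white jar.

>>> move_arm([
  [0.02,0.015,0.055,0,0,0],
  [0.045,0.03,0.11,0,0,0],
  [0.07,0.045,0.165,0,0,0],
  [0.09,0.06,0.21,0,0,0],
  [0.11,0.071,0.252,0,0,0],
])

```text
t: 2.25
eef_pos: [609.4, -113.3, 188.7]
tcp_rot: [-1.154, 1.567, -2.725]
wrist_force: [1.1, 1.5, 0.8]
finger_gap: 85.6
```

>>> move_arm([
  [0,0,0,0,0,0],
  [0,0,0,0,0,0],
])

```text
t: 2.5
eef_pos: [609.0, -113.8, 188.5]
tcp_rot: [-1.289, 1.566, -2.862]
wrist_force: [-0.1, 1.4, 0.6]
finger_gap: 85.0
```

```bash
python3 look.py w4
```

```text
2.5 [ 609.  -113.8  188.5] [-1.2887  1.566  -2.8621] 85.0425153533386 [610.2 -35.5 331.1] [ 2.8293  0.005  -0.0032] [-0.031 -0.021 -0.024 -0.002 -0.005 -0.    -0.001]
```

View pics/w4.png

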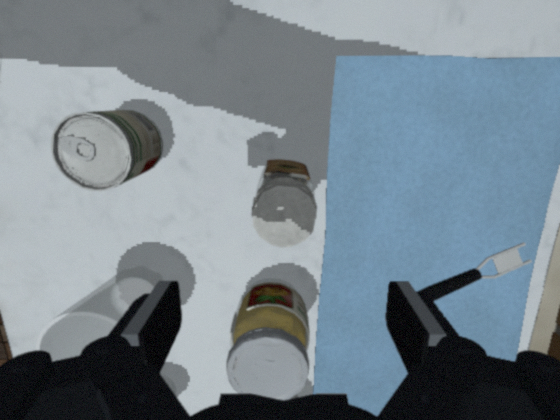

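```bash
python3 - <<'E'
import pickle; from h import *
s,c=pickle.load(open('pics/w4.pkl','rb'))
im=cv2.imread('pics/w4.png')
for P,r,col in [((609,-107.3,109),21.5,(255,0,255)),((470.8,-70.5,72),28.5,(0,160,0)),((595.5,-236.5,102),33,(255,0,0))]:
    t=np.linspace(0,2*np.pi,60); q=proj(c,np.c_[P[0]+r*np.cos(t),P[1]+r*np.sin(t),np.full(60,P[2])])
    cv2.polylines(im,[q.round().astype(int)],True,col,1)
cv2.imwrite('pics/w4a.png',cv2.resize(im[90:400,40:340],None,fx=1.9,fy=1.9))
E
```

```text
(no output)
```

View pics/w4a.png

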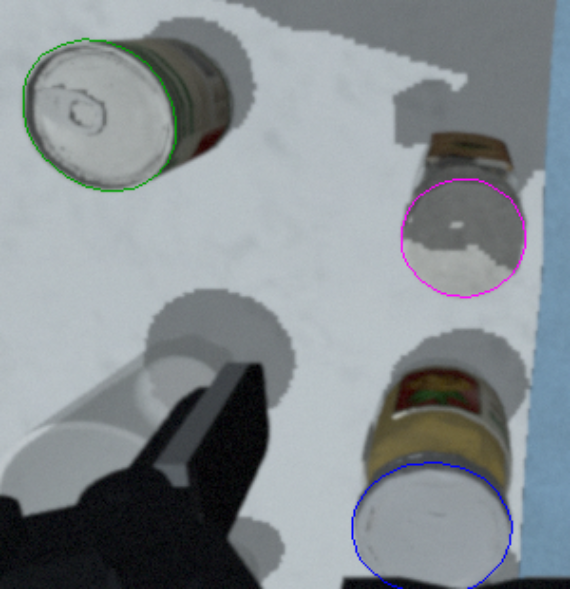

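The predicted circles lie on the tops of white, tin and mustard. I'll descend on the white cap.

>>> move_arm([
  [0.03,0.0005,-0.006,0,0,0],
  [0.07,0.0005,-0.006,0,0,0],
  [0.113,0.0005,-0.006,0,0,0],
  [0.113,0.0005,-0.006,0,0,0],
])

```text
t: 3.05
eef_pos: [607.1, -104.3, 73.8]
tcp_rot: [-1.663, 1.561, 3.051]
wrist_force: [-1.1, 0.0, 0.6]
finger_gap: 85.4
```

```bash
python3 look.py w5
```

```text
3.05 [ 607.1 -104.3   73.8] [-1.6631  1.561   3.0512] 85.4311581412229 [608.7 -26.3 216.6] [2.8315e+00 1.0000e-02 1.2000e-03] [ 0.006 -0.058  0.008 -0.052  0.     0.023 -0.   ]
```

View pics/w5.png

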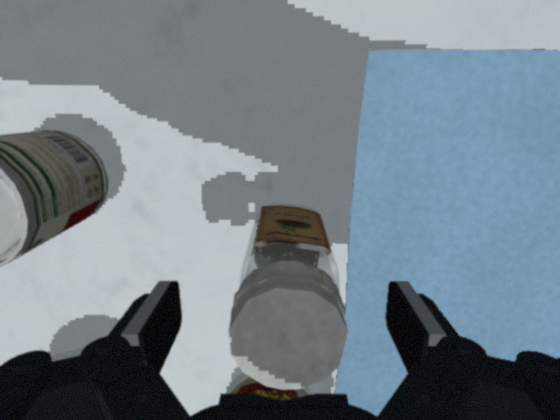

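```bash
python3 - <<'E'
from rig import ctrl
from h import *
s=ctrl.get_state(); print(s['eef_pos'],delta(s,(609.5,-107.5,75),jawyaw=0))
E
```

```text
[ 609.00099198 -105.00410072   75.92294836] [0.0009, 0.0005, 0.0025, 0.08, -0.0, 0.3]
```

>>> move_arm([
  [0.001,0.001,0.003,0,0,0.3],
  [0.001,0.001,0.003,0,0,0.3],
])

```text
t: 3.35
eef_pos: [611.3, -108.3, 76.9]
tcp_rot: [1.411, 1.567, -0.159]
wrist_force: [0.3, -0.0, 0.5]
finger_gap: 85.1
```

>>> move_arm([
  [0,0,0,0,0,0],
  [0,0,0,0,0,0],
  [0,0,0,0,0,0],
  [0,0,0,0,0,0],
  [0,0,0,0,0,0],
], fingers=0, force=40)

```text
t: 3.98
eef_pos: [611.4, -108.4, 77.6]
tcp_rot: [1.39, 1.567, -0.179]
wrist_force: [-1.3, -0.3, 5.9]
finger_gap: 43.2
```

```bash
python3 look.py w6
```

```text
3.975 [ 611.4 -108.4   77.6] [ 1.3902  1.567  -0.1794] 43.18322992235066 [611.2 -30.2 220.3] [ 2.8299e+00 -3.4000e-03  5.0000e-04] [ 0.001 -0.001 -0.001 -0.002  0.002 -0.     0.001]
```

View pics/w6.png

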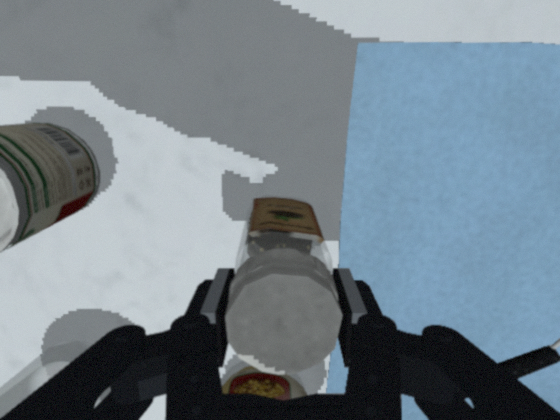

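```bash
python3 - <<'E'
import pickle; from h import *
s,c=pickle.load(open('pics/w6.pkl','rb'))
im=cv2.imread('pics/w6.png')
p=s['eef_pos']
for off,col in [((0,0),(255,0,255)),((0,2),(0,255,0)),((0,-2),(255,0,0))]:
    t=np.linspace(0,2*np.pi,60); q=proj(c,np.c_[p[0]+off[0]+21.5*np.cos(t),p[1]+off[1]+21.5*np.sin(t),np.full(60,109)])
    cv2.polylines(im,[q.round().astype(int)],True,col,1)
cv2.imwrite('pics/w6a.png',cv2.resize(im[180:400,150:420],None,fx=2.5,fy=2.5))
E
```

```text
(no output)
```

View pics/w6a.png

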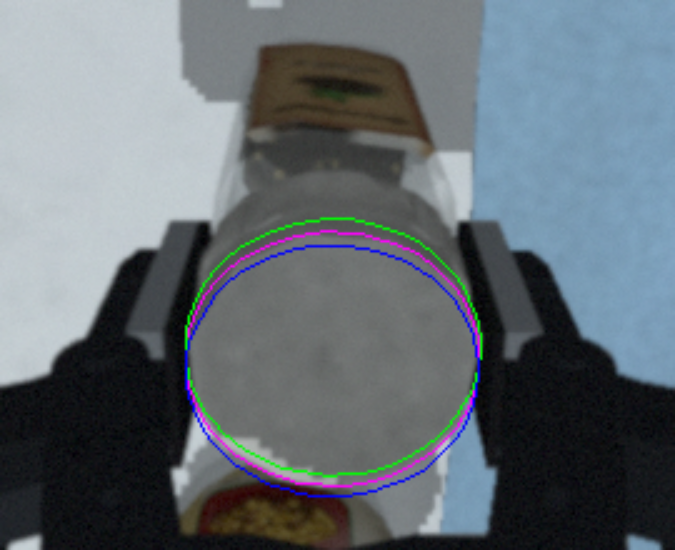

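>>> move_arm([
  [-0.03,0,0,0,0,0],
  [-0.07,0,0,0,0,0],
  [-0.08,0,0,0,0,0],
])

```text
t: 4.4
eef_pos: [612.6, -108.6, 159.8]
tcp_rot: [1.409, 1.563, -0.16]
wrist_force: [-0.2, 0.9, -1.6]
finger_gap: 42.9
```

The white cap is centred between the jaws. I'll carry it to the far narrow pocket.

>>> move_arm([
  [0,-0.006,-0.05,0,0,0],
  [0,-0.012,-0.1,0,0,0],
  [0,-0.018,-0.15,0,0,0],
  [0,-0.024,-0.2,0,0,0],
  [0,-0.03,-0.25,0,0,0],
])

```text
t: 5.03
eef_pos: [581.2, 142.7, 158.0]
tcp_rot: [1.266, 1.564, -0.304]
wrist_force: [-0.6, -0.5, -0.9]
finger_gap: 42.9
```

```bash
python3 - <<'E'
from rig import ctrl
from h import *
s=ctrl.get_state(); print(s['eef_pos'],delta(s,(572.8,236.4,155),jawyaw=0))
E
```

```text
[581.23713543 142.6800086  158.00888563] [0.0028, -0.0084, -0.0937, 0.06, 0.11, -0.34]
```

>>> move_arm([
  [0.002,-0.004,-0.04,0,0.1,-0.3],
  [0.003,-0.008,-0.075,0,0.1,-0.3],
  [0.003,-0.0085,-0.094,0,0.1,-0.3],
  [0.003,-0.0085,-0.094,0,0.1,-0.3],
])

```text
t: 5.52
eef_pos: [572.1, 237.7, 154.0]
tcp_rot: [-0.503, 1.57, -2.071]
wrist_force: [0.7, -0.9, -2.0]
finger_gap: 42.6
```

```bash
python3 look.py w7; python3 - <<'E'
from rig import ctrl
from h import *
s=ctrl.get_state(); print(s['eef_pos'],delta(s,(572.8,236.4,100),jawyaw=0))
im=ctrl.get_image('side'); cv2.imwrite('pics/s7.png',cv2.resize(im[150:320,150:350,::-1],None,fx=3.2,fy=3.2))
E
```

```text
5.525 [572.1 237.7 154. ] [-0.5032  1.5705 -2.0707] 42.6132714919815 [572.3 315.9 296.7] [2.8303e+00 5.0000e-04 2.6000e-03] [ 0.039 -0.013  0.041  0.017  0.016  0.006  0.009]
[572.62337979 235.57568783 154.23139881] [0.0542, 0.0002, -0.0009, 0.05, 0.09, -0.01]
```

View pics/w7.png

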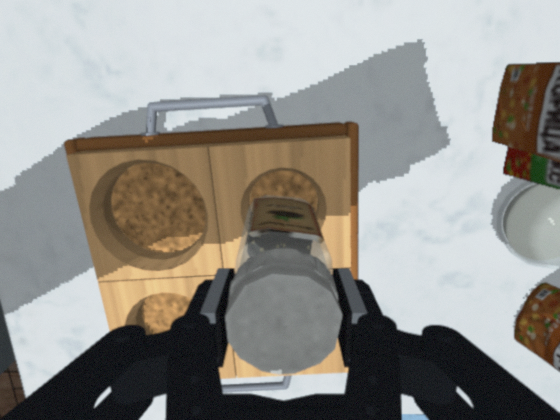

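View pics/s7.png

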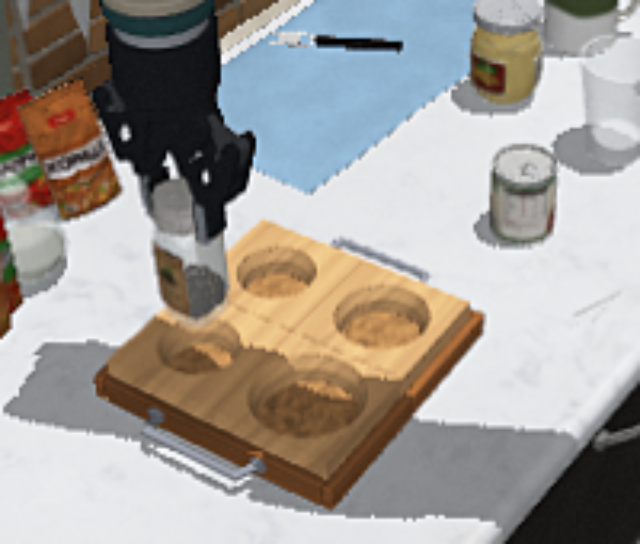

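The white jar hangs straight over the far narrow pocket, whose mouth is centred near column 284 in the wrist view. I'll lower it.

>>> move_arm([
  [0.025,0,-0.001,0,0,0],
  [0.045,0,-0.001,0,0,0],
  [0.055,0,-0.001,0,0,0],
])

```text
t: 6.0
eef_pos: [573.5, 232.8, 98.6]
tcp_rot: [0.041, 1.567, -1.533]
wrist_force: [0.8, 0.2, -1.5]
finger_gap: 43.2
```

```bash
python3 - <<'E'
from rig import ctrl
from h import *
s=ctrl.get_state(); print(s['eef_pos'],s['wrist_force'],delta(s,(572.8,236.4,90),jawyaw=0))
im=ctrl.get_image('side'); cv2.imwrite('pics/s8.png',cv2.resize(im[150:320,150:350,::-1],None,fx=3.2,fy=3.2))
E
```

```text
[573.48042149 232.77126399  98.6337421 ] [ 0.77729286  0.24074301 -1.47488538] [0.0086, -0.0007, -0.0037, -0.22, 0.2, -0.01]
```

View pics/s8.png

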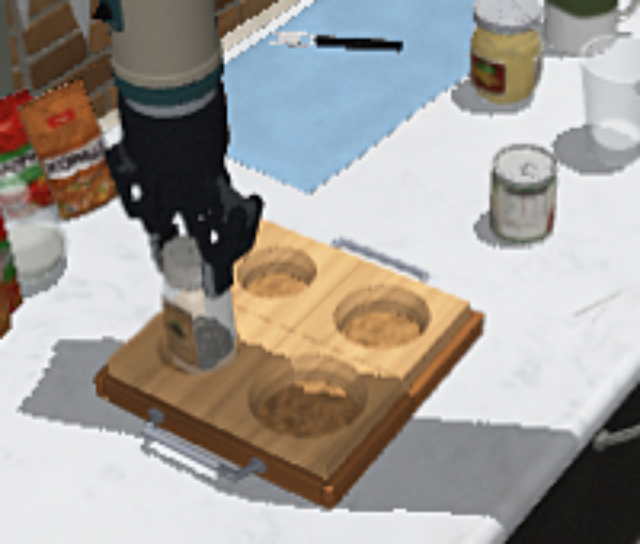

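>>> move_arm([
  [0.004,-0.0005,-0.002,0,0,0],
  [0.008,-0.0005,-0.002,0,0,0],
  [0.008,-0.0005,-0.002,0,0,0],
])

```text
t: 6.42
eef_pos: [572.8, 235.1, 90.0]
tcp_rot: [-0.074, 1.567, -1.648]
wrist_force: [0.5, -0.4, -0.5]
finger_gap: 43.2
```

```bash
python3 - <<'E'
from rig import ctrl
import numpy as np
r=[]
for i in range(3):
    s=ctrl.get_state(); r.append(np.r_[s['eef_pos'],s['wrist_force']]); ctrl.get_image('wrist')
print(np.array(r).round(1))
E
```

```text
[[ 5.728e+02  2.351e+02  9.000e+01  5.000e-01 -4.000e-01 -5.000e-01]
 [ 5.727e+02  2.352e+02  9.010e+01 -6.000e-01  8.000e-01 -1.500e+00]
 [ 5.727e+02  2.352e+02  9.010e+01 -3.000e-01 -8.000e-01 -1.600e+00]]
```

>>> move_arm([
  [0.0015,0,0,0,0,0],
  [0.0015,0,0,0,0,0],
])

```text
t: 6.82
eef_pos: [572.8, 235.4, 89.7]
tcp_rot: [0.074, 1.568, -1.5]
wrist_force: [-2.3, -0.2, 4.8]
finger_gap: 42.9
```

>>> move_arm([
  [0,0,0,0,0,0],
  [0,0,0,0,0,0],
  [0,0,0,0,0,0],
  [0,0,0,0,0,0],
], fingers=0.9)

```text
t: 7.32
eef_pos: [572.8, 235.4, 89.6]
tcp_rot: [0.049, 1.568, -1.525]
wrist_force: [-0.5, 0.2, 0.6]
finger_gap: 76.5
```

>>> move_arm([
  [-0.04,0,0,0,0,0],
  [-0.09,0,0,0,0,0],
  [-0.12,0,0,0,0,0],
])

```text
t: 7.7
eef_pos: [573.7, 236.0, 212.0]
tcp_rot: [0.941, 1.567, -0.633]
wrist_force: [0.0, -0.7, -0.4]
finger_gap: 77.1
```

```bash
python3 look.py w9; python3 - <<'E'
from rig import ctrl
from h import *
s=ctrl.get_state(); print(s['eef_pos'],delta(s,(595.5,-237,190),jawyaw=0))
im=ctrl.get_image('side'); cv2.imwrite('pics/s9.png',cv2.resize(im[150:320,150:350,::-1],None,fx=3.2,fy=3.2))
E
```

```text
7.7 [573.7 236.  212. ] [ 0.9409  1.5673 -0.633 ] 77.05634380127356 [573.9 314.5 354.6] [ 2.8286e+00 -2.5000e-03 -3.8000e-03] [-0.015 -0.258  0.022 -0.218  0.012  0.504 -0.01 ]
[575.49514858 236.80284404 215.58753988] [0.0256, 0.0213, 0.4737, -0.18, -0.02, -0.46]
```

View pics/w9.png

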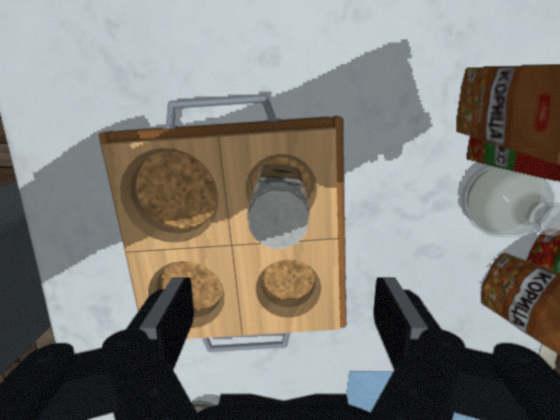

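View pics/s9.png

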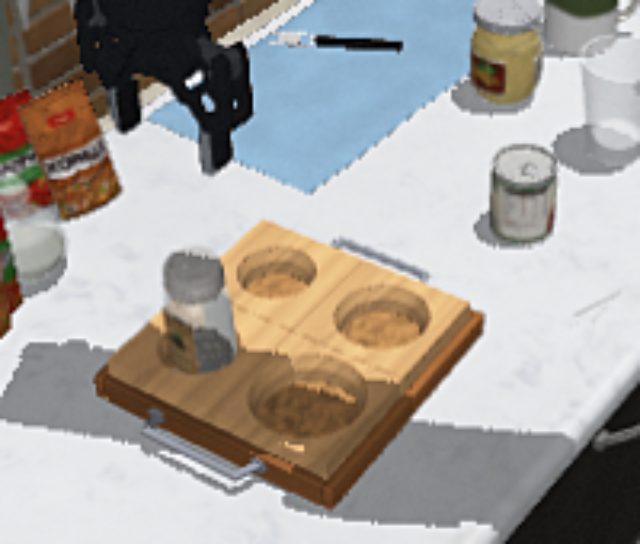

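The white jar stands upright in the far narrow pocket, with cap at (283,225) in the wrist view. Next is the mustard jar.

>>> move_arm([
  [0,0.003,0.055,0,0,0],
  [0,0.006,0.11,0,0,0],
  [0,0.009,0.17,0,0,0],
  [0,0.012,0.23,0,0,0],
  [0,0.014,0.29,0,0,0],
], fingers=1)

```text
t: 8.43
eef_pos: [587.7, -55.2, 212.7]
tcp_rot: [1.572, 1.565, -0.002]
wrist_force: [1.2, -0.8, -0.9]
finger_gap: 85.4
```

```bash
cat > d.py <<'E'
import sys
from rig import ctrl
from h import *
s=ctrl.get_state(); print(s['t'],s['eef_pos'].round(1),s['wrist_force'].round(1),delta(s,[float(a) for a in sys.argv[1:4]],jawyaw=0))
E
python3 d.py 595.5 -236.8 190
```

```text
8.425 [587.7 -55.2 212.7] [ 1.2 -0.8 -0.9] [0.0228, 0.0082, 0.1816, -0.17, 0.0, -0.34]
```

>>> move_arm([
  [0,0.002,0.05,0,0,0],
  [0.01,0.004,0.1,0,0,-0.3],
  [0.02,0.007,0.15,0,0,-0.3],
  [0.023,0.008,0.182,0,0,-0.3],
  [0.023,0.008,0.182,0,0,-0.3],
])

```text
t: 9.05
eef_pos: [593.5, -241.3, 188.1]
tcp_rot: [-0.94, 1.568, -2.52]
wrist_force: [-0.2, 1.0, -0.0]
finger_gap: 85.2
```

```bash
python3 look.py w10;python3 - <<'E'
import pickle; from h import *
s,c=pickle.load(open('pics/w10.pkl','rb'))
im=cv2.imread('pics/w10.png')
for P,r,col in [((595.5,-236.8,102),33,(255,0,255))]:
    t=np.linspace(0,2*np.pi,60); q=proj(c,np.c_[P[0]+r*np.cos(t),P[1]+r*np.sin(t),np.full(60,P[2])])
    cv2.polylines(im,[q.round().astype(int)],True,col,1)
cv2.imwrite('pics/w10a.png',cv2.resize(im[100:400,100:450],None,fx=2,fy=2))
E
```

```text
9.05 [ 593.5 -241.3  188.1] [-0.9403  1.5682 -2.5197] 85.19929733412339 [ 594.9 -162.9  330.7] [ 2.8291e+00  2.4000e-03 -9.3000e-03] [-0.048 -0.021 -0.052  0.019 -0.025  0.007 -0.013]
```

View pics/w10a.png

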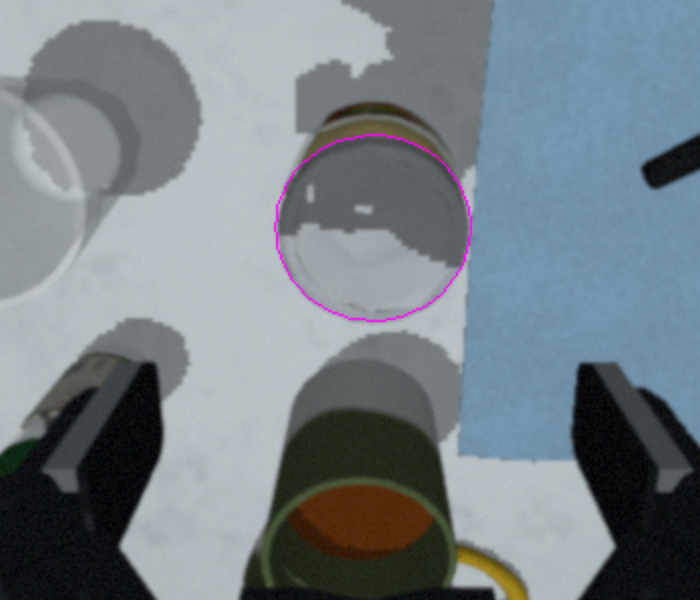

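>>> move_arm([
  [0.03,0.002,-0.0045,0,0,0],
  [0.065,0.002,-0.0045,0,0,0],
  [0.065,0.002,-0.0045,0,0,0],
])

```text
t: 9.48
eef_pos: [594.2, -230.8, 120.6]
tcp_rot: [-2.045, 1.562, 2.664]
wrist_force: [0.1, -0.2, 0.3]
finger_gap: 85.2
```

```bash
python3 d.py 595.5 -237 45; python3 look.py w11
```

```text
9.475 [ 594.2 -230.8  120.6] [ 0.1 -0.2  0.3] [0.0756, 0.0019, 0.0065, -0.18, -0.23, 0.44]
9.475 [ 594.2 -230.8  120.6] [-2.0455  1.5622  2.6638] 85.23762966492106 [ 595.9 -153.2  263.7] [ 2.8345  0.0079 -0.0038] [ 0.005 -0.046  0.012 -0.054  0.002  0.019 -0.   ]
```

View pics/w11.png

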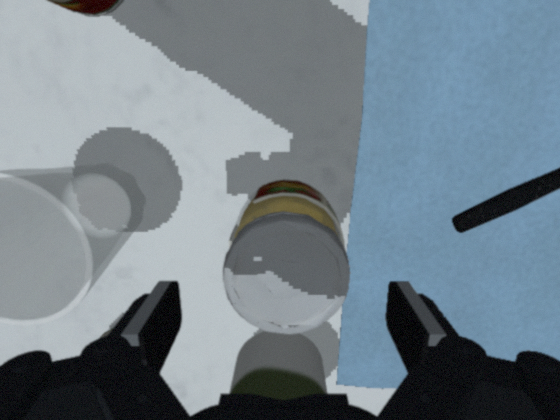

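>>> move_arm([
  [0.015,0.0015,0.005,0,-0.2,0.4],
  [0.035,0.0015,0.005,0,-0.2,0.4],
  [0.06,0.0015,0.005,0,-0.2,0.4],
  [0.075,0.0015,0.005,0,-0.2,0.4],
  [0.075,0.0015,0.005,0,-0.2,0.4],
])

```text
t: 10.15
eef_pos: [596.3, -236.5, 46.8]
tcp_rot: [1.155, 1.569, -0.419]
wrist_force: [0.5, -0.3, -0.1]
finger_gap: 85.4
```

```bash
python3 d.py 595.5 -237 45
```

```text
10.15 [ 596.3 -236.5   46.8] [ 0.5 -0.3 -0.1] [0.0018, -0.0008, 0.0005, -0.21, 0.04, -0.1]
```

>>> move_arm([
  [0,0,0,0,0,0],
  [0,0,0,0,0,0],
  [0,0,0,0,0,0],
  [0,0,0,0,0,0],
], fingers=0, force=60)

```text
t: 10.65
eef_pos: [596.4, -236.9, 48.5]
tcp_rot: [1.089, 1.568, -0.486]
wrist_force: [-2.7, 0.6, 5.6]
finger_gap: 66.3
```

```bash
python3 d.py 595.5 -237 45; python3 look.py w12;python3 - <<'E'
import pickle; from h import *
s,c=pickle.load(open('pics/w12.pkl','rb'))
im=cv2.imread('pics/w12.png')
p=s['eef_pos']
for P,r,col in [((p[0],p[1],102),33,(255,0,255))]:
    t=np.linspace(0,2*np.pi,60); q=proj(c,np.c_[P[0]+r*np.cos(t),P[1]+r*np.sin(t),np.full(60,P[2])])
    cv2.polylines(im,[q.round().astype(int)],True,col,1)
cv2.imwrite('pics/w12a.png',im[100:420,100:450])
E
```

```text
10.65 [ 596.4 -236.9   48.5] [-2.7  0.6  5.6] [0.0035, -0.0009, 0.0001, -0.23, 0.07, -0.13]
10.65 [ 596.4 -236.9   48.5] [ 1.0892  1.5682 -0.4856] 66.34386018669167 [ 596.8 -158.5  191.1] [ 2.8294e+00 -2.0000e-03 -4.7000e-03] [ 0.002  0.     0.001 -0.002  0.001  0.001  0.001]
```

View pics/w12a.png

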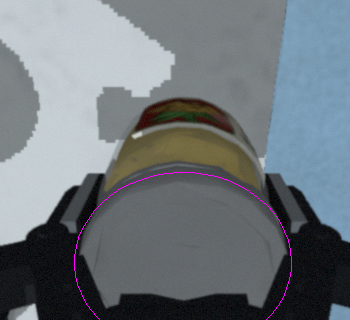

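>>> move_arm([
  [-0.02,0,0,0,0,0],
  [-0.05,0,0,0,0,0],
  [-0.09,0,0,0,0,0],
  [-0.13,0,0,0,0,0],
  [-0.13,0,0,0,0,0],
])

```text
t: 11.32
eef_pos: [598.7, -237.7, 183.0]
tcp_rot: [1.199, 1.559, -0.376]
wrist_force: [0.6, -0.7, -6.2]
finger_gap: 66.3
```

```bash
python3 d.py 470.7 231 180; python3 look.py w13; python3 - <<'E'
from rig import ctrl
import cv2
im=ctrl.get_image('side'); cv2.imwrite('pics/s13.png',cv2.resize(im[50:220,200:400,::-1],None,fx=3.2,fy=3.2))
E
```

```text
11.325 [ 598.7 -237.7  183. ] [ 0.6 -0.7 -6.2] [-0.0004, -0.1299, -0.4682, -0.23, 0.24, -0.61]
11.325 [ 598.7 -237.7  183. ] [ 1.1985  1.5593 -0.3763] 66.30458865451253 [ 597.9 -159.   325.3] [ 2.8264 -0.0103 -0.0047] [ 0.001  0.063 -0.007  0.066  0.    -0.025  0.001]
```

View pics/s13.png

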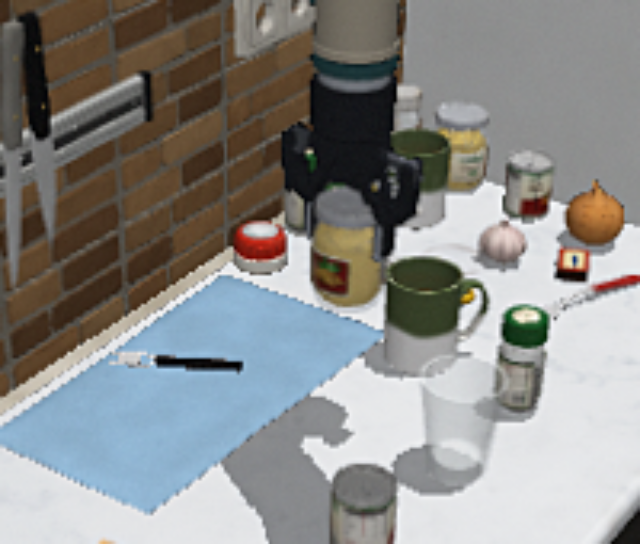

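The mustard jar is held upright with its base about 134 mm up. I'll carry it over the wide pocket.

>>> move_arm([
  [0,-0.012,-0.04,0,0,-0.3],
  [0,-0.026,-0.09,0,0,-0.6],
  [0,-0.04,-0.14,0,0,-0.6],
  [0,-0.054,-0.19,0,0,-0.6],
  [0,-0.068,-0.235,0,0,-0.6],
])

```text
t: 12.05
eef_pos: [526.3, 1.0, 176.2]
tcp_rot: [-1.525, 1.558, -3.099]
wrist_force: [1.2, 0.5, -6.1]
finger_gap: 66.6
```

```bash
python3 d.py 470.7 231 180
```

```text
12.05 [526.3   1.  176.2] [ 1.2  0.5 -6.1] [-0.0032, -0.0564, -0.2299, -0.17, 0.03, 0.71]
```

>>> move_arm([
  [-0.004,-0.013,-0.05,0,0,0.3],
  [-0.004,-0.026,-0.1,0,0,0.6],
  [-0.004,-0.04,-0.15,0,0,0.7],
  [-0.004,-0.05,-0.2,0,0,0.7],
  [-0.004,-0.056,-0.228,0,0,0.7],
])

```text
t: 12.68
eef_pos: [468.6, 232.1, 179.1]
tcp_rot: [-1.356, 1.567, -2.926]
wrist_force: [-0.0, -0.3, -5.9]
finger_gap: 66.4
```

>>> move_arm([
  [0,0,0,0,0,0],
  [0,0,0,0,0,0],
])

```text
t: 12.92
eef_pos: [467.5, 231.0, 177.7]
tcp_rot: [-1.13, 1.564, -2.699]
wrist_force: [0.6, -0.6, -6.1]
finger_gap: 66.1
```

```bash
python3 look.py w14; python3 d.py 470.7 231 110; python3 - <<'E'
from rig import ctrl
import cv2
im=ctrl.get_image('side'); cv2.imwrite('pics/s14.png',cv2.resize(im[150:320,150:350,::-1],None,fx=3.2,fy=3.2))
E
```

```text
12.925 [467.5 231.  177.7] [-1.1297  1.5636 -2.6994] 66.14947619496624 [468.8 309.6 320.2] [2.8275e+00 6.9000e-03 4.0000e-04] [ 0.023 -0.009  0.018 -0.004  0.002 -0.001 -0.001]
12.975 [468.1 230.4 178.1] [-0.2 -1.  -5.4] [0.068, 0.003, -0.0008, -0.02, 0.17, 0.33]
```

View pics/s14.png

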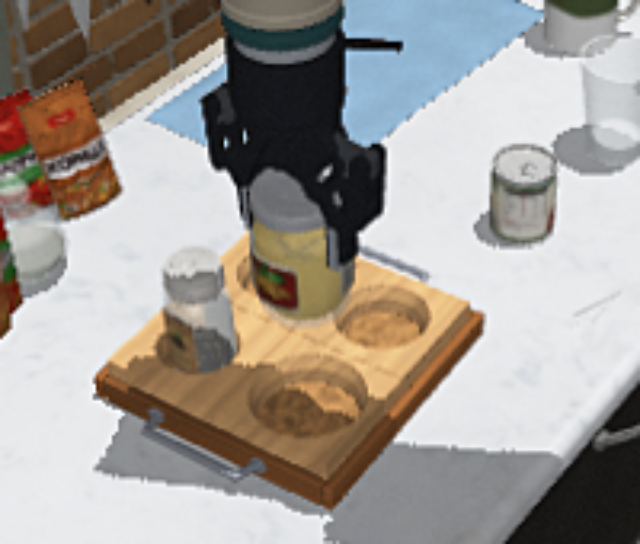

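View pics/w14.png

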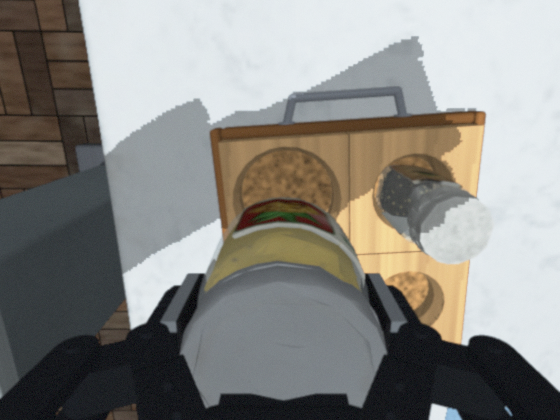

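The mustard jar hangs over the wide pocket, whose mouth is visible around (287,195). I'll lower it.

>>> move_arm([
  [0.025,0.003,-0.0005,0,0,0.3],
  [0.05,0.003,-0.0005,0,0,0.3],
  [0.075,0.003,-0.0005,0,0,0.3],
  [0.082,0.003,-0.0005,0,0,0.3],
  [0.082,0.003,-0.0005,0,0,0.3],
])

```text
t: 13.65
eef_pos: [471.5, 229.8, 96.4]
tcp_rot: [0.018, 1.568, -1.555]
wrist_force: [-0.2, 1.3, -5.8]
finger_gap: 65.9
```

```bash
python3 look.py w15; python3 d.py 470.7 231 60
```

```text
13.65 [471.5 229.8  96.4] [ 0.0182  1.5678 -1.5551] 65.93363642894055 [472.1 308.3 238.8] [ 2.8275e+00  3.0000e-04 -3.2000e-03] [-0.007 -0.021  0.    -0.012  0.001  0.003 -0.001]
13.7 [471.9 230.2  96.9] [ 0.2 -0.8 -5.4] [0.0369, -0.0012, -0.0009, -0.12, 0.13, -0.07]
```

View pics/w15.png

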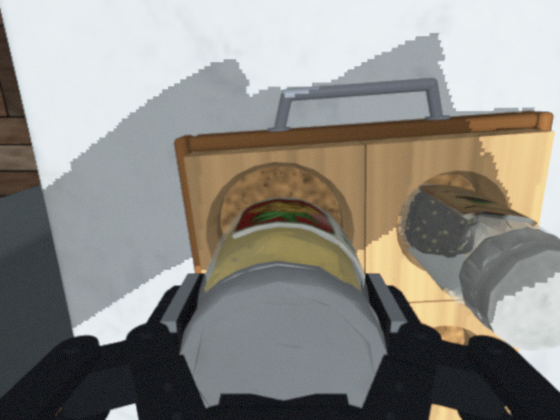

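>>> move_arm([
  [0.01,-0.001,-0.001,0,0,0],
  [0.02,-0.001,-0.001,0,0,0],
  [0.028,-0.001,-0.001,0,0,0],
  [0.033,-0.001,-0.001,0,0,0],
  [0.033,-0.001,-0.001,0,0,0],
])

```text
t: 14.32
eef_pos: [470.6, 231.0, 63.4]
tcp_rot: [0.12, 1.568, -1.453]
wrist_force: [-0.7, 0.5, -5.5]
finger_gap: 66.1
```

```bash
python3 d.py 470.7 231 60
```

```text
14.325 [470.6 231.   63.4] [-0.7  0.5 -5.5] [0.0034, 0.0001, -0.0001, -0.13, 0.16, -0.02]
```

Still carrying the full weight, so I'll go down a little further.

>>> move_arm([
  [0.002,0,0,0,0,0],
  [0.0035,0,0,0,0,0],
  [0.0035,0,0,0,0,0],
])

```text
t: 14.7
eef_pos: [470.8, 231.0, 60.5]
tcp_rot: [0.309, 1.568, -1.264]
wrist_force: [-1.8, -1.6, 1.8]
finger_gap: 65.9
```

Floor contact came at 60.5, as predicted. Release.

>>> move_arm([
  [0,0,0,0,0,0],
  [0,0,0,0,0,0],
  [0,0,0,0,0,0],
  [0,0,0,0,0,0],
], fingers=1)

```text
t: 15.2
eef_pos: [470.9, 231.1, 60.6]
tcp_rot: [0.403, 1.568, -1.17]
wrist_force: [-1.0, 0.6, 0.4]
finger_gap: 85.7
```

>>> move_arm([
  [-0.03,0,0,0,0,0],
  [-0.08,0,0,0,0,0],
  [-0.13,0,0,0,0,0],
  [-0.15,0,0,0,0,0],
])

```text
t: 15.7
eef_pos: [472.0, 232.0, 213.6]
tcp_rot: [1.551, 1.565, -0.022]
wrist_force: [-0.3, 0.3, -0.5]
finger_gap: 85.4
```

```bash
python3 look.py w16; python3 d.py 470.8 -70.5 155; python3 - <<'E'
from rig import ctrl
import cv2
im=ctrl.get_image('side'); cv2.imwrite('pics/s16.png',cv2.resize(im[150:320,150:350,::-1],None,fx=3.2,fy=3.2))
E
```

```text
15.7 [472.  232.  213.6] [ 1.5506  1.5655 -0.0224] 85.38529412162826 [471.8 310.2 356.3] [ 2.8305 -0.005  -0.003 ] [-0.022 -0.189  0.021 -0.139  0.021  0.374 -0.021]
15.75 [472.8 232.4 214.9] [1.1 0.4 2.7] [0.0596, -0.0017, 0.3029, -0.14, -0.06, -0.42]
```

View pics/w16.png

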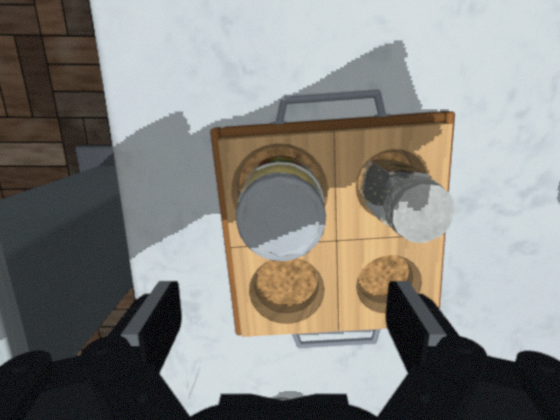

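View pics/s16.png

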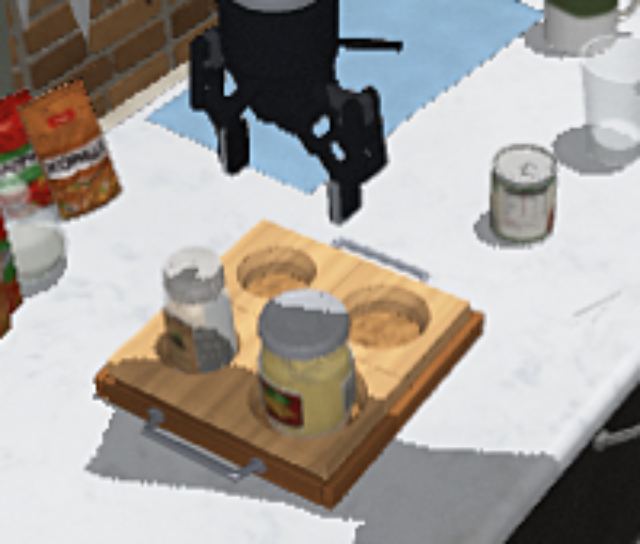

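The mustard jar stands in the wide pocket. The tin is next.

>>> move_arm([
  [0,0,0.055,0,0,0],
  [0,0,0.11,0,0,0],
  [0.01,-0.001,0.17,0,0,0],
  [0.03,-0.001,0.225,0,0,0],
  [0.05,-0.001,0.28,0,0,0],
])

```text
t: 16.42
eef_pos: [470.1, -49.4, 161.5]
tcp_rot: [1.621, 1.566, 0.049]
wrist_force: [0.9, 0.2, 0.1]
finger_gap: 85.5
```

```bash
python3 d.py 470.8 -70.5 155
```

```text
16.425 [470.1 -49.4 161.5] [0.9 0.2 0.1] [0.0065, 0.0007, 0.0211, -0.11, -0.01, -0.28]
```

>>> move_arm([
  [0.006,0.0005,0.018,0,0,0],
  [0.006,0.0005,0.021,0,0,0],
  [0.006,0.0005,0.021,0,0,0],
])

```text
t: 16.8
eef_pos: [470.5, -69.4, 155.2]
tcp_rot: [1.796, 1.567, 0.224]
wrist_force: [-0.2, 0.1, -0.3]
finger_gap: 85.2
```

```bash
python3 look.py w17; python3 d.py 470.8 -70.5 32;python3 - <<'E'
import pickle; from h import *
s,c=pickle.load(open('pics/w17.pkl','rb'))
im=cv2.imread('pics/w17.png')
for P,r,col in [((470.8,-70.5,72),28.5,(255,0,255))]:
    t=np.linspace(0,2*np.pi,60); q=proj(c,np.c_[P[0]+r*np.cos(t),P[1]+r*np.sin(t),np.full(60,P[2])])
    cv2.polylines(im,[q.round().astype(int)],True,col,1)
cv2.imwrite('pics/w17a.png',cv2.resize(im[100:400,100:450],None,fx=2,fy=2))
E
```

```text
16.8 [470.5 -69.4 155.2] [1.7958 1.5665 0.2241] 85.19777108515463 [470.4   8.6 298. ] [ 2.8316e+00 -3.8000e-03 -1.6000e-03] [-0.02  -0.013 -0.008 -0.005 -0.    -0.     0.   ]
16.85 [470.7 -68.9 155.4] [0.1 0.4 0.3] [0.1234, -0.0005, 0.0017, 0.0, -0.06, -0.27]
```

View pics/w17a.png

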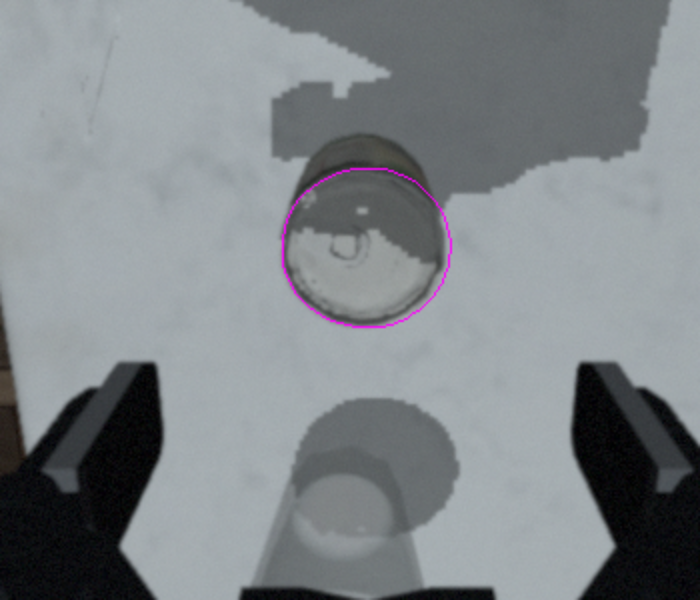

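>>> move_arm([
  [0.03,-0.002,0.001,0,0,-0.2],
  [0.07,-0.002,0.001,0,0,-0.2],
  [0.105,-0.002,0.001,0,0,-0.2],
  [0.121,-0.002,0.001,0,0,-0.2],
  [0.121,-0.002,0.001,0,0,-0.2],
])

```text
t: 17.48
eef_pos: [469.1, -68.9, 34.1]
tcp_rot: [-3.128, 1.569, 1.586]
wrist_force: [-0.4, 0.4, 0.7]
finger_gap: 85.3
```

```bash
python3 d.py 469.3 -70.5 34
```

```text
17.475 [469.1 -68.9  34.1] [-0.4  0.4  0.7] [0.0, 0.0002, 0.0016, 0.09, -0.09, 0.0]
```

>>> move_arm([
  [0,0,0.0015,0,0,0],
  [0,0,0.0015,0,0,0],
  [0,0,0.0015,0,0,0],
  [0,0,0.0015,0,0,0],
  [0,0,0.0015,0,0,0],
], fingers=0, force=40)

```text
t: 18.1
eef_pos: [470.0, -70.5, 35.4]
tcp_rot: [2.092, 1.568, 0.522]
wrist_force: [0.3, 0.2, 6.4]
finger_gap: 56.4
```

```bash
python3 look.py w18; python3 - <<'E'
import pickle; from h import *
s,c=pickle.load(open('pics/w18.pkl','rb'))
im=cv2.imread('pics/w18.png'); p=s['eef_pos']
for P,r,col in [((p[0],p[1],72),28.5,(255,0,255))]:
    t=np.linspace(0,2*np.pi,60); q=proj(c,np.c_[P[0]+r*np.cos(t),P[1]+r*np.sin(t),np.full(60,P[2])])
    cv2.polylines(im,[q.round().astype(int)],True,col,1)
cv2.imwrite('pics/w18a.png',cv2.resize(im[120:420,100:450],None,fx=2,fy=2))
E
```

```text
18.1 [470.  -70.5  35.4] [2.0917 1.5682 0.5224] 56.42874227149091 [469.9   7.5 178.2] [ 2.8319e+00 -2.0000e-03  8.0000e-04] [ 0.    -0.    -0.002 -0.001 -0.001  0.001 -0.001]
```

View pics/w18a.png

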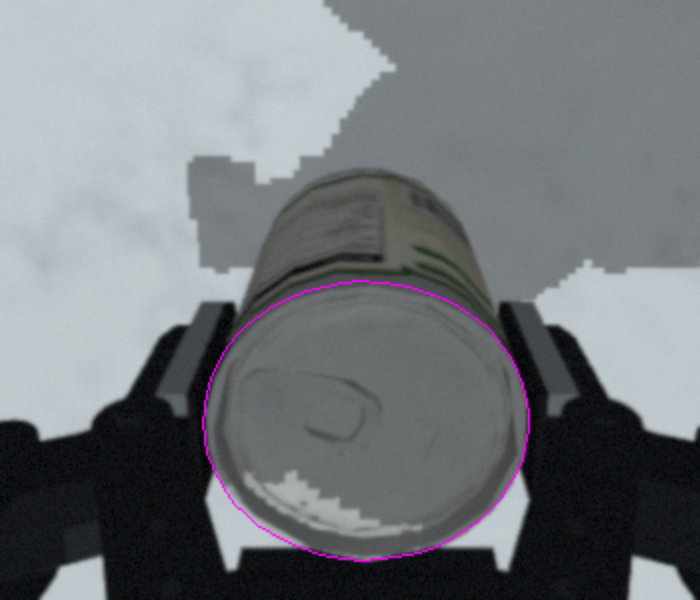

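The tin is held centred, gap 56.4. I'll lift it and carry it to the middle-sized pocket.

>>> move_arm([
  [-0.03,0,0,0,0,0],
  [-0.06,0,-0.01,0,0,0],
  [-0.07,0.002,-0.055,0,0,0],
  [-0.07,0.004,-0.105,0,0,0],
  [-0.07,0.006,-0.155,0,0,0],
])

```text
t: 18.77
eef_pos: [475.9, 85.8, 106.5]
tcp_rot: [1.989, 1.566, 0.418]
wrist_force: [-0.1, -0.8, -2.0]
finger_gap: 56.4
```

```bash
python3 d.py 476.6 128.8 100
```

```text
18.775 [475.9  85.8 106.5] [-0.1 -0.8 -2. ] [0.0066, 0.0007, -0.043, 0.04, -0.1, -0.23]
```

>>> move_arm([
  [0.003,0.0005,-0.03,0,0,0],
  [0.006,0.0005,-0.042,0,0,-0.2],
  [0.006,0.0005,-0.042,0,0,-0.2],
])

```text
t: 19.15
eef_pos: [476.3, 127.7, 100.6]
tcp_rot: [2.838, 1.569, 1.269]
wrist_force: [-0.9, -0.3, -2.0]
finger_gap: 56.2
```

```bash
python3 look.py w19; python3 d.py 476.6 128.8 47.5
```

```text
19.15 [476.3 127.7 100.6] [2.8385 1.5692 1.2692] 56.18583577982503 [476.6 205.6 243.5] [ 2.8321e+00 -2.0000e-04  7.0000e-04] [ 0.034 -0.003  0.023  0.013  0.007 -0.     0.005]
19.2 [476.4 126.5 100.7] [ 0.3 -0.9 -1.6] [0.0532, 0.0002, -0.0022, -0.02, -0.05, -0.02]
```

View pics/w19.png

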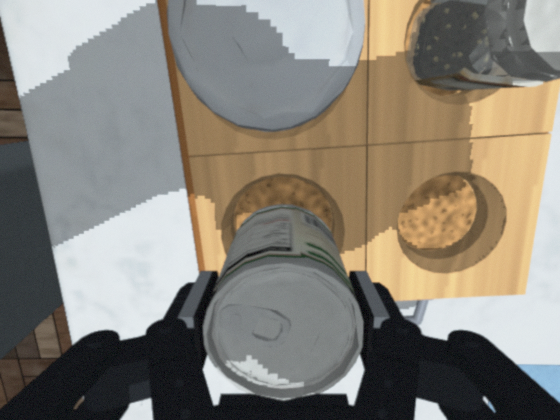

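>>> move_arm([
  [0.015,0,-0.001,0,0,0],
  [0.03,0,-0.0015,0,0,0],
  [0.042,0,-0.0015,0,0,0],
  [0.05,0,-0.0015,0,0,0],
  [0.05,0,-0.0015,0,0,0],
])

```text
t: 19.82
eef_pos: [475.9, 127.8, 49.9]
tcp_rot: [-1.953, 1.57, 2.759]
wrist_force: [-0.2, -1.0, -0.6]
finger_gap: 56.5
```

```bash
python3 d.py 476.6 128.8 47.5
```

```text
19.825 [475.9 127.8  49.9] [-0.2 -1.  -0.6] [0.0024, 0.0007, -0.001, -0.03, -0.02, 0.06]
```

>>> move_arm([
  [0.0015,0,0,0,0,0],
  [0.003,0,0,0,0,0],
  [0.003,0,0,0,0,0],
])

```text
t: 20.2
eef_pos: [476.2, 127.9, 47.5]
tcp_rot: [-2.725, 1.57, 1.987]
wrist_force: [-1.3, -0.2, 3.5]
finger_gap: 56.9
```

```bash
python3 d.py 476.6 128.8 47.5; python3 - <<'E'
from rig import ctrl
import cv2
im=ctrl.get_image('side'); cv2.imwrite('pics/s20.png',cv2.resize(im[150:320,150:350,::-1],None,fx=3.2,fy=3.2))
E
```

```text
20.2 [476.2 127.9  47.5] [-1.3 -0.2  3.5] [-0.0, 0.0004, -0.0009, -0.03, -0.04, 0.02]
```

View pics/s20.png

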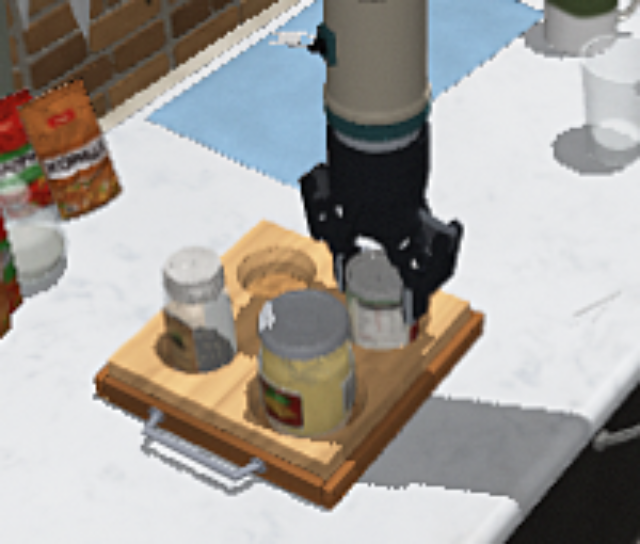

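Floor contact at 47.5, matching the expected 47.4, and the tin is seated. I'll release it and go to the green jar.

>>> move_arm([
  [0,0,0,0,0,0],
  [0,0,0,0,0,0],
  [0,0,0,0,0,0],
  [0,0,0,0,0,0],
], fingers=1)

```text
t: 20.75
eef_pos: [476.1, 127.9, 47.4]
tcp_rot: [-2.6, 1.57, 2.112]
wrist_force: [0.2, -0.0, 0.4]
finger_gap: 85.2
```

>>> move_arm([
  [-0.03,0,0,0,0,0],
  [-0.08,0,0,0,0,0],
  [-0.13,0,0,0,0,0],
  [-0.165,0,0,0,0,0],
  [-0.165,0,0,0,0,0],
])

```text
t: 21.38
eef_pos: [477.9, 128.3, 214.9]
tcp_rot: [2.027, 1.565, 0.456]
wrist_force: [-0.3, -0.3, -1.5]
finger_gap: 85.7
```

```bash
python3 look.py w21; python3 d.py 462 -350.5 195
```

```text
21.375 [477.9 128.3 214.9] [2.0273 1.5648 0.456 ] 85.68915644196531 [477.6 206.1 357.8] [ 2.8333e+00 -5.0000e-03 -1.2000e-03] [ 0.004  0.054 -0.012  0.049 -0.007 -0.027  0.005]
21.425 [476.6 128.  213.2] [ 0.6 -0.3 -0.8] [0.0175, -0.0145, 0.4785, -0.02, -0.09, -0.1]
```

View pics/w21.png

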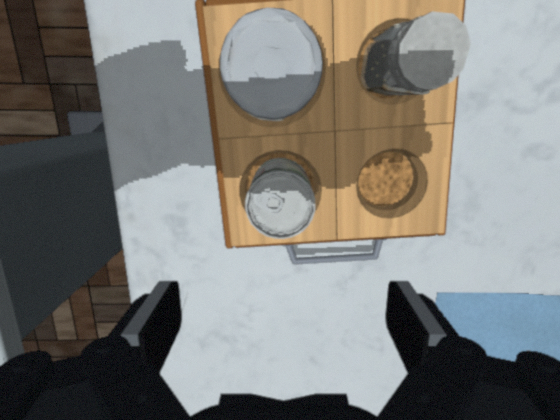

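Tin (280,202), mustard and white are in their pockets, and the remaining narrow pocket is at (388,179).

>>> move_arm([
  [0,-0.001,0.055,0,0,0],
  [0,-0.003,0.115,0,0,0],
  [0,-0.005,0.175,0,0,0],
  [0,-0.007,0.23,0,0,0],
  [0,-0.009,0.285,0,0,0],
])

```text
t: 22.05
eef_pos: [466.3, -158.4, 211.2]
tcp_rot: [-2.743, 1.568, 1.969]
wrist_force: [1.2, 0.1, 0.1]
finger_gap: 85.2
```

```bash
python3 d.py 462 -350.5 195; python3 - <<'E'
import pickle; from h import *
s,c=pickle.load(open('pics/w21.pkl','rb'))
print(plane(c,[(388,179)],38))
E
```

```text
22.05 [ 466.3 -158.4  211.2] [1.2 0.1 0.1] [0.0157, -0.0042, 0.1921, -0.02, -0.14, 0.06]
[[575.31700255 138.94473807  38.        ]]
```

>>> move_arm([
  [0,-0.001,0.05,0,0,0],
  [0,-0.002,0.1,0,0,0],
  [0.005,-0.003,0.15,0,0,0],
  [0.015,-0.004,0.192,0,0,0],
  [0.015,-0.004,0.192,0,0,0],
])

```text
t: 22.68
eef_pos: [459.4, -353.7, 192.9]
tcp_rot: [-2.003, 1.565, 2.703]
wrist_force: [-0.6, 0.4, -0.8]
finger_gap: 85.2
```

```bash
python3 look.py w22; python3 - <<'E'
import pickle; from h import *
def circ(n,L,crop,f,out):
    s,c=pickle.load(open(f'pics/{n}.pkl','rb')); im=cv2.imread(f'pics/{n}.png')
    x0,y0,x1,y1=crop; im=cv2.resize(im[y0:y1,x0:x1],None,fx=f,fy=f,interpolation=cv2.INTER_CUBIC)
    for P,r in L:
        t=np.linspace(0,2*np.pi,60); q=(proj(c,np.c_[P[0]+r*np.cos(t),P[1]+r*np.sin(t),np.full(60,P[2])])-[x0,y0])*f
        cv2.polylines(im,[q.round().astype(int)],True,(255,0,255),1)
    cv2.imwrite(f'pics/{out}.png',im)
circ('w22',[((462,-350.5,106),23)],(100,100,450,400),2,'w22a')
circ('w21',[((578.6,134.8,38),33),((476.6,128.8,38),38.5),((470.8,231,38),45),((476,128,84),28.5),((470.8,231,114),33)],(180,0,480,260),2.5,'w21a')
E
```

```text
22.675 [ 459.4 -353.7  192.9] [-2.0031  1.5648  2.7028] 85.1980720018023 [ 461.1 -275.9  335.8] [ 2.8331  0.0058 -0.0072] [-0.054 -0.033 -0.049  0.037 -0.02   0.021 -0.02 ]
```

View pics/w22a.png

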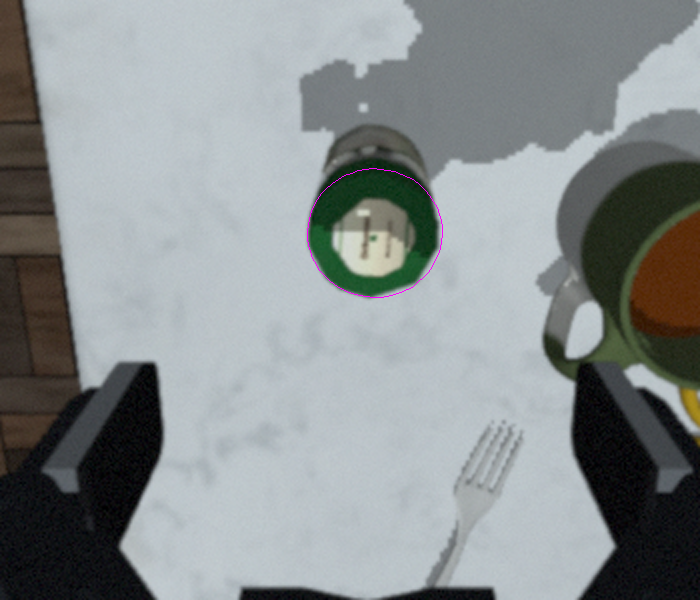

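View pics/w21a.png

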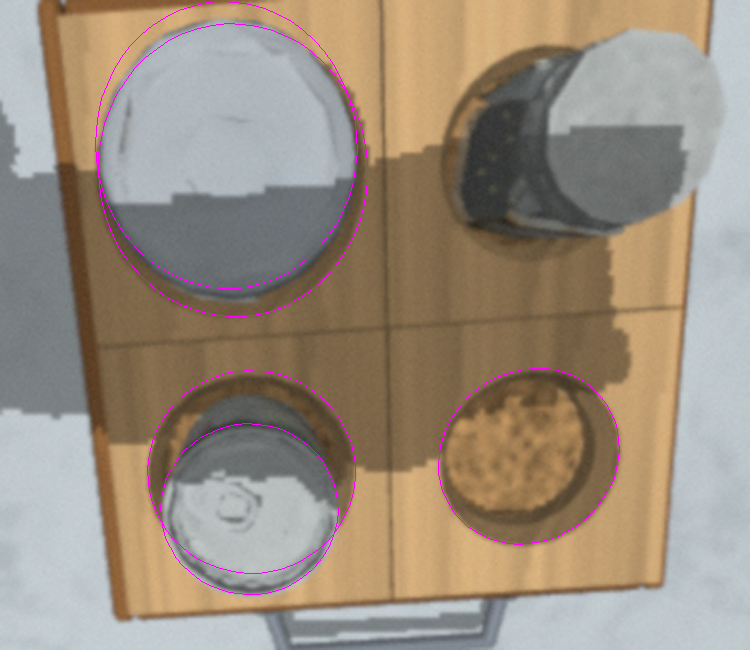

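The green cap fits the circle to about 1 mm. I'll descend with the fingers partly closed to keep clear of the mug handle.

>>> move_arm([
  [0.02,0.002,-0.002,0,0,0.3],
  [0.05,0.002,-0.002,0,0,0.3],
  [0.075,0.002,-0.002,0,0,0.3],
  [0.075,0.002,-0.002,0,0,0.3],
], fingers=0.8)

```text
t: 23.22
eef_pos: [460.9, -345.6, 116.1]
tcp_rot: [-2.722, 1.561, 1.988]
wrist_force: [0.3, -0.9, 0.6]
finger_gap: 68.2
```

```bash
python3 d.py 461.5 -350.8 74; python3 look.py w23
```

```text
23.225 [ 460.9 -345.6  116.1] [ 0.3 -0.9  0.6] [0.042, 0.0007, 0.0055, -0.09, -0.5, 0.22]
23.225 [ 460.9 -345.6  116.1] [-2.7224  1.5612  1.9885] 68.2307521401118 [ 462.  -268.7  259.5] [ 2.8394e+00  4.3000e-03 -2.2000e-03] [ 0.002 -0.039  0.016 -0.038  0.005  0.017 -0.004]
```

View pics/w23.png

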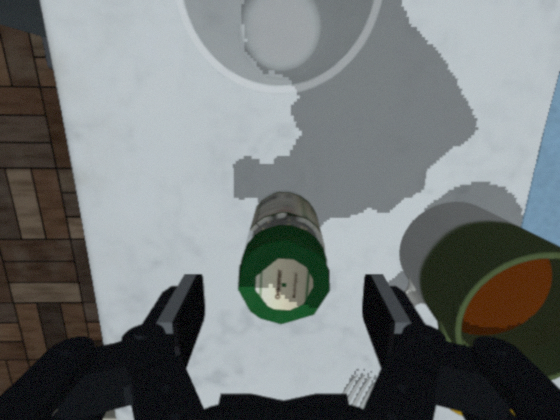

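```bash
python3 d.py 461.5 -350.8 74
```

```text
23.275 [ 461.8 -346.8  117.5] [ 0.6 -0.2  0.9] [0.0434, -0.0002, 0.0043, -0.11, -0.39, 0.09]
```

The wrist view shows the green cap at (284,275), midway between the pads at columns 205 and 365. I'll carry on with the descent.

>>> move_arm([
  [0.015,0,0.004,0,-0.4,0.1],
  [0.03,0,0.004,0,-0.4,0.1],
  [0.043,0,0.004,0,-0.4,0.1],
  [0.043,0,0.004,0,-0.4,0.1],
])

```text
t: 23.78
eef_pos: [460.9, -349.9, 73.1]
tcp_rot: [-2.187, 1.568, 2.523]
wrist_force: [-0.8, -0.5, -0.4]
finger_gap: 68.4
```

```bash
python3 d.py 461.5 -350.8 74
```

```text
23.775 [ 460.9 -349.9   73.1] [-0.8 -0.5 -0.4] [-0.0009, 0.0006, 0.0009, -0.11, -0.08, 0.11]
```

>>> move_arm([
  [0,0.0005,0.001,0,0,0],
  [0,0.0005,0.001,0,0,0],
  [0,0.0005,0.001,0,0,0],
  [0,0.0005,0.001,0,0,0],
], fingers=0, force=40)

```text
t: 24.28
eef_pos: [461.6, -351.1, 73.4]
tcp_rot: [-2.132, 1.569, 2.578]
wrist_force: [-0.8, -0.0, 1.6]
finger_gap: 44.0
```

```bash
python3 look.py w24; python3 - <<'E'
import pickle; from h import *
s,c=pickle.load(open('pics/w24.pkl','rb'))
im=cv2.imread('pics/w24.png'); p=s['eef_pos']
t=np.linspace(0,2*np.pi,60); q=proj(c,np.c_[p[0]+23*np.cos(t),p[1]+23*np.sin(t),np.full(60,106)])
cv2.polylines(im,[q.round().astype(int)],True,(255,0,255),1)
cv2.imwrite('pics/w24a.png',cv2.resize(im[120:420,100:450],None,fx=2,fy=2))
E
```

```text
24.275 [ 461.6 -351.1   73.4] [-2.1322  1.5692  2.5782] 43.95490190796309 [ 462.4 -273.1  216.2] [ 2.8315e+00  1.7000e-03 -2.7000e-03] [ 0.001  0.001 -0.002 -0.001 -0.001  0.002 -0.   ]
```

View pics/w24a.png

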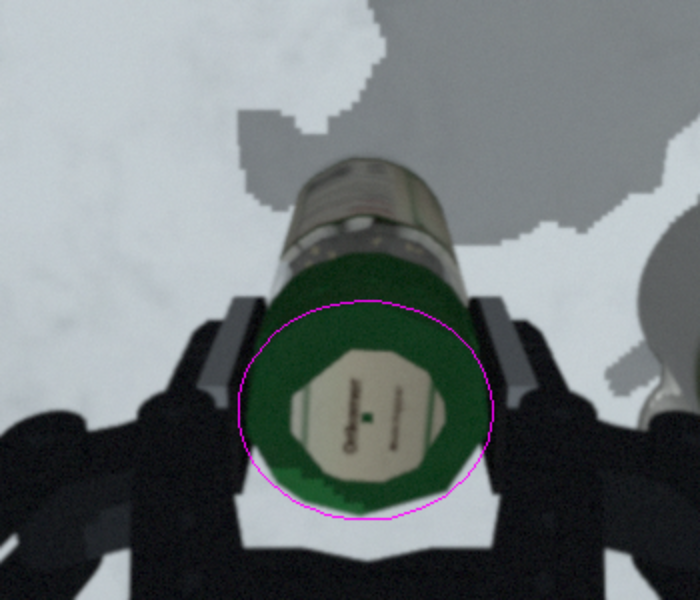

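The green jar is gripped on its cap, centred. I'll lift it well over the glass, then carry it.

>>> move_arm([
  [-0.025,0,0,0,0,0],
  [-0.065,0,0,0,0,0],
  [-0.11,0,0,0,0,0],
  [-0.145,0,0,0,0,0],
  [-0.145,0,0,0,0,0],
])

```text
t: 24.95
eef_pos: [463.2, -352.3, 221.2]
tcp_rot: [0.97, 1.567, -0.603]
wrist_force: [0.9, -0.1, -1.2]
finger_gap: 44.0
```

```bash
python3 d.py 578.8 134.8 205; python3 - <<'E'
from rig import ctrl
import cv2
im=ctrl.get_image('side'); cv2.imwrite('pics/s25.png',cv2.resize(im[50:220,230:430,::-1],None,fx=3.2,fy=3.2))
E
```

```text
24.95 [ 463.2 -352.3  221.2] [ 0.9 -0.1 -1.2] [0.0154, 0.1146, -0.4873, -0.11, 0.14, -0.2]
```

View pics/s25.png

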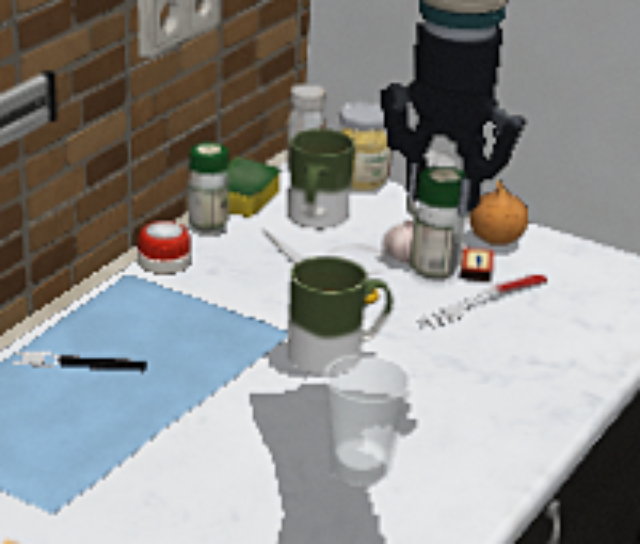

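The green jar is held upright, and the mug and glass are undisturbed. I'll carry it to the tray.

>>> move_arm([
  [0,0.012,-0.045,0,0,0],
  [0,0.024,-0.1,0,0,0],
  [0,0.038,-0.155,0,0,0],
  [0,0.05,-0.205,0,0,0],
  [0,0.062,-0.255,0,0,0],
])

```text
t: 25.62
eef_pos: [523.7, -94.4, 217.6]
tcp_rot: [-1.697, 1.568, 3.014]
wrist_force: [0.7, 0.2, -0.8]
finger_gap: 44.4
```

```bash
python3 d.py 578.8 134.8 155
```

```text
25.625 [523.7 -94.4 217.6] [ 0.7  0.2 -0.8] [0.0625, 0.0549, -0.2293, -0.09, -0.02, 0.16]
```

>>> move_arm([
  [0.005,0.012,-0.05,0,0,0],
  [0.015,0.026,-0.105,0,0,0],
  [0.03,0.04,-0.16,0,0,0],
  [0.045,0.05,-0.205,0,0,0],
  [0.055,0.055,-0.227,0,0,0],
])

```text
t: 26.25
eef_pos: [577.4, 135.8, 160.0]
tcp_rot: [-1.671, 1.564, 3.044]
wrist_force: [-0.1, -0.2, -1.8]
finger_gap: 43.9
```

>>> move_arm([
  [0,0,0,0,0,0],
  [0,0,0,0,0,0],
])

```text
t: 26.5
eef_pos: [576.9, 133.3, 159.6]
tcp_rot: [-1.422, 1.563, -2.992]
wrist_force: [0.0, -0.5, -1.2]
finger_gap: 44.1
```

```bash
python3 look.py w26; python3 d.py 578.8 134.8 100; python3 - <<'E'
import pickle; from h import *
s,c=pickle.load(open('pics/w26.pkl','rb'))
im=cv2.imread('pics/w26.png')
t=np.linspace(0,2*np.pi,60); q=proj(c,np.c_[578.8+33*np.cos(t),134.8+33*np.sin(t),np.full(60,38)])
cv2.polylines(im,[q.round().astype(int)],True,(255,0,255),1)
cv2.imwrite('pics/w26a.png',im)
E
```

```text
26.5 [576.9 133.3 159.6] [-1.4216  1.5626 -2.9923] 44.133948712909856 [578.5 211.6 302.2] [ 2.8294e+00  8.4000e-03 -6.0000e-04] [ 0.015 -0.019  0.013 -0.005  0.002 -0.002 -0.001]
26.55 [577.4 133.  160.1] [ 0.6 -0.2 -0.6] [0.0601, 0.0019, -0.0019, -0.05, 0.06, 0.4]
```

View pics/w26a.png

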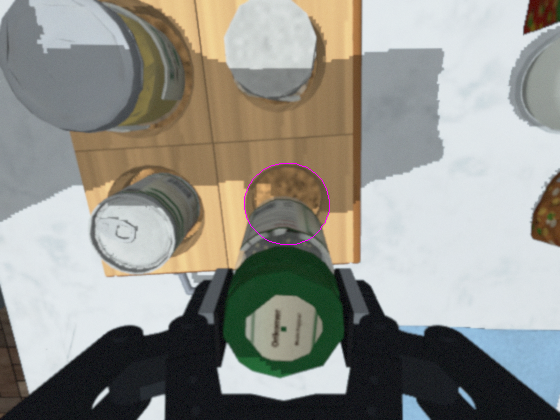

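The predicted circle lies on the pocket mouth at (287,204). I'll lower with the small correction.

>>> move_arm([
  [0.02,0.001,-0.002,0,0,0.4],
  [0.04,0.001,-0.002,0,0,0.4],
  [0.055,0.001,-0.002,0,0,0.4],
  [0.062,0.001,-0.002,0,0,0.4],
  [0.062,0.001,-0.002,0,0,0.4],
])

```text
t: 27.18
eef_pos: [577.9, 134.4, 98.0]
tcp_rot: [-0.299, 1.569, -1.872]
wrist_force: [-0.4, -0.4, -1.0]
finger_gap: 44.2
```

```bash
python3 d.py 578.8 134.8 85.5
```

```text
27.175 [577.9 134.4  98. ] [-0.4 -0.4 -1. ] [0.0125, 0.0009, -0.0004, -0.08, 0.07, 0.02]
```

>>> move_arm([
  [0.005,0.001,-0.0005,0,0,0],
  [0.01,0.001,-0.0005,0,0,0],
  [0.013,0.001,-0.0005,0,0,0],
  [0.013,0.001,-0.0005,0,0,0],
])

```text
t: 27.68
eef_pos: [578.9, 134.9, 85.4]
tcp_rot: [-0.273, 1.57, -1.845]
wrist_force: [-1.2, -0.7, 3.8]
finger_gap: 44.0
```

```bash
python3 d.py 578.8 134.8 85.5; python3 - <<'E'
from rig import ctrl
import cv2
im=ctrl.get_image('side'); cv2.imwrite('pics/s27.png',cv2.resize(im[150:320,150:350,::-1],None,fx=3.2,fy=3.2))
E
```

```text
27.675 [578.9 134.9  85.4] [-1.2 -0.7  3.8] [-0.0001, -0.0001, 0.0001, -0.08, 0.07, 0.02]
```

View pics/s27.png

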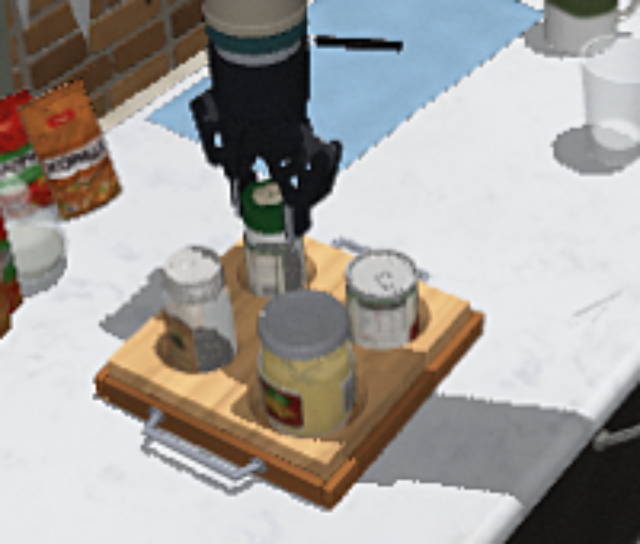

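Contact came at 85.4 as predicted, and the green jar is in the pocket. I'll release it and back off upward.

>>> move_arm([
  [0,0,0,0,0,0],
  [0,0,0,0,0,0],
  [0,0,0,0,0,0],
  [0,0,0,0,0,0],
], fingers=0.8)

```text
t: 28.22
eef_pos: [578.9, 134.9, 85.3]
tcp_rot: [-0.243, 1.57, -1.815]
wrist_force: [-0.1, -0.3, 0.7]
finger_gap: 68.4
```

>>> move_arm([
  [-0.03,0,0,0,0,0],
  [-0.08,0,0,0,0,0],
  [-0.13,0,0,0,0,0],
  [-0.18,0,0,0,0,0],
  [-0.18,0,0,0,0,0],
])

```text
t: 28.85
eef_pos: [581.6, 135.5, 269.8]
tcp_rot: [1.716, 1.562, 0.144]
wrist_force: [0.5, 0.1, -1.3]
finger_gap: 68.7
```

>>> move_arm([
  [0,-0.02,-0.02,0,0,0],
  [0,-0.05,-0.02,0,0,0],
  [0,-0.05,-0.02,0,0,0],
])

```text
t: 29.22
eef_pos: [529.1, 155.9, 268.5]
tcp_rot: [1.732, 1.566, 0.161]
wrist_force: [-0.4, -0.2, 0.2]
finger_gap: 68.3
```

```bash
python3 look.py w28; python3 - <<'E'
from rig import ctrl
import pickle; from h import *
im=ctrl.get_image('side'); cv2.imwrite('pics/s28.png',im[60:320,150:420,::-1].repeat(2,0).repeat(2,1))
s,c=pickle.load(open('pics/w28.pkl','rb'))
im=cv2.imread('pics/w28.png')
for P,r,z in [((578.8,134.8),23,118),((476.6,128.8),28.5,84),((470.8,231),33,114),((572.8,236.4),21.5,121)]:
    t=np.linspace(0,2*np.pi,60); q=proj(c,np.c_[P[0]+r*np.cos(t),P[1]+r*np.sin(t),np.full(60,z)])
    cv2.polylines(im,[q.round().astype(int)],True,(255,0,255),1)
cv2.imwrite('pics/w28a.png',im)
E
```

```text
29.225 [529.1 155.9 268.5] [1.7315 1.5656 0.1608] 68.32070468888905 [528.8 233.9 411.2] [ 2.8314e+00 -4.8000e-03 -7.0000e-04] [ 0.018  0.023  0.016 -0.062  0.003 -0.011  0.006]
```

View pics/w28a.png

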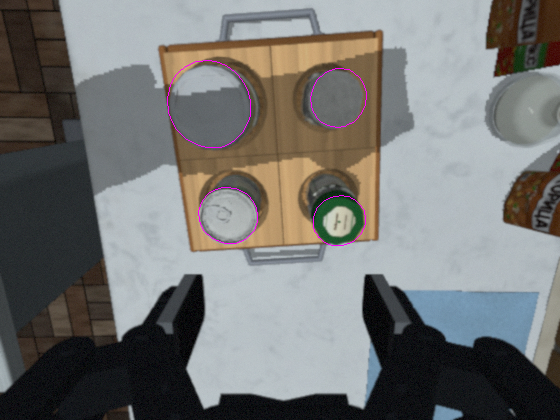

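View pics/s28.png

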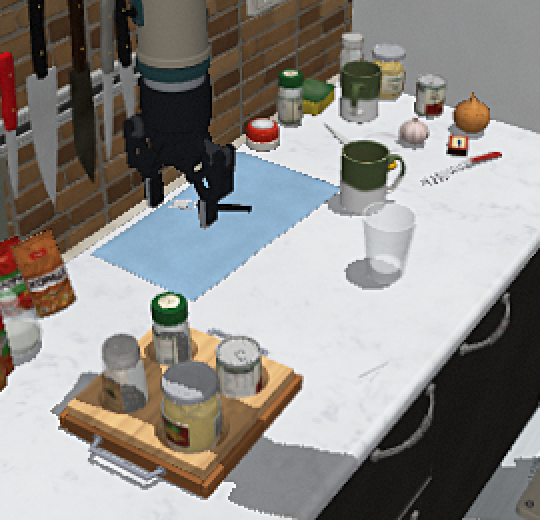

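All four tops lie on the circles drawn at seated height over their pocket centres, and the glass and mug stand as before. I'll hand the job in.

```bash
python3 - <<'E'
from rig import ctrl
s=ctrl.get_state(); print(s['t'],abs(s['qd']).max(),s['wrist_force'].round(1)); print(ctrl.job_done())
E
```

```text
29.325 0.02257520585506661 [ 1.  -0.6  0.4]
the job is handed in; nothing more can be done
None
```

I moved all four containers into the tray and handed the job in at about 29 s; `job_done()` gives no verdict. The white spice jar is in the far narrow pocket and the green one in the near narrow pocket. The tin is in the middle-sized pocket and the mustard jar in the wide one.

**Seating:** each container met the pocket floor within about 0.2 mm of the predicted height. The final wrist view shows each top within a few mm of where a seated, upright container should be.

**Bystanders:** in the last side view the glass and mug stand upright where they were. I checked this by eye only and did not re-measure their positions.

**Disagreements:**
- The fixed cameras and the wrist view differed by up to about 15 mm at first. I used the wrist values.
- One rough reading of the near narrow pocket was 4–5 mm off. An overlay of the fitted pocket outline showed that the fit was right.
- The gripper closed to 66 mm on the mustard jar, not the body's 68 mm, so it may have held it near the shoulder or lid; it did not slip.

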